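# Rake out the runner groove and shut the finds case

### The job

Grit is keeping the swivel cover of the finds case from shutting. Take the pick from its stand, set its tip down at the blind end of the curved groove, in the seam between the two rods that form its floor,, and in one slow pass (about 4 cm a second, tip held lightly on the uneven rods all the way, not lifted out) rake both grit lumps along into the pit. Then put the pick back upright in its stand and swing the cover fully shut; leave the things lying around the case where they are.

Things in the scene. Friction and masses are not known exactly. Their poses are not given: they have to be found in the camera images.
- case: D-shaped grey finds case fixed to the worktop, 300 x 172 mm, flat rim face 30 mm high. Origin on the worktop at its hub (pivot of the cover), z up; straight back 22 mm behind it on +x, round side (radius 150 mm) to -x. Angle a: a point at radius r is at (-r cos a, r sin a). The compartment the cover shuts is at a = -70 to -27 deg, a painted sherd in it
- bed: floor of the groove: two 6 mm steel rods side by side, the tip runs in the seam between them. Origin on the hub's axis. The groove follows radius 130 mm, is 11 mm wide, open from the blind end (a = -50.5 deg) to the pit (31 to 42 deg). Rod tops nominally 20 mm above this origin, 10 mm below the face (+-1 mm), but worn: they sink and rise smoothly by up to 2.2 mm (not in this pose)
- groove_start (a point): point of the groove near its blind end (a = -46 deg, radius 130 mm), at nominal floor height: where the tip is set down
- groove_low (a point): point of the groove at a = -15 deg, radius 130 mm, at nominal floor height; the real floor is lower here
- groove_mid (a point): point of the groove at a = 0, radius 130 mm, at nominal floor height
- groove_high (a point): point of the groove at a = 16 deg, radius 130 mm, at nominal floor height; the real floor is higher here
- pit (a point): middle of the pit's bottom (a = 36.5 deg, radius 130 mm): the pit is 25 mm long along the groove, 11 mm wide, its bottom 26 mm below the face and some 16 mm below the groove's floor
- grit_a_mid (a point): middle of a round-ish grit lump, 9 mm across, 7 mm high, loose on the groove's floor
- grit_b_mid (a point): middle of the other, equal grit lump, further along the groove towards the pit
- cover (a joint): angle of the aluminium swivel cover about the hub, rad: 0 parked open at the case's left end, 2.094 fully shut (stop); grows counterclockwise from above. A 40 deg sector, 148 mm long, 4 mm thick, top 36 mm above the worktop, with a guide pin that runs in the groove; its middle lies at a = 72 deg minus this angle. Light friction; stays where it is left
- cover_knob (a point): point to grip on the cover's upright black knob (20 mm across, 130 mm from the hub), 58 mm above the worktop; the knob's top is at 69 mm and the cover's top at 36 mm
- pick: raking pick, 120 mm long, standing in its stand. Origin at the tip (lowest point), z up along it: steel shank 6 mm across with ball tip from 0 to 37 mm, plug 12 mm across from 40 to 51, collar disc 25 mm across from 51 to 54, round wooden handle 12 mm across from 54 to 120 mm
- stand: wooden block fixed to the worktop, 60 x 60 mm (foot 74 x 74), 58 mm high, with one upright square hole. Origin at the centre of its underside
- stand_hole (a point): centre of the hole's mouth on top of the stand; hole 16.5 mm square, right through. The pick hangs in it by its collar, tip 7 mm above the worktop
- red_sherd: bystander: red-brown sherd 35 x 53 x 9 mm, origin under its middle
- grey_sherd: bystander: grey sherd 40 x 45 x 10 mm, origin under its middle
- stone: bystander: brown lump 38 x 41 x 23 mm, origin under its middle
- vial: bystander: glass sample vial with red cap, 29 mm across, 72 mm high, standing, origin under its middle
- folding_loupe: bystander: small folding loupe 28 x 36 x 15 mm, origin under its middle
Not all that is in view belongs to the job. Several things look just like the stand: the one meant starts farthest to the robot's right.

How it is judged:
By the outcome, as a careful person would: the job done as asked, in the order asked, and still so for the second after the job is handed in, with the robot touching nothing.
It also fails if it takes over 72 s, if anything falls off the work surface, if the arm or the gripper's body presses on something with over 40 N, if the wrist force passes 120 N, or if a joint passes its speed limit or range.

### The arm

A 6-joint arm with a two-finger parallel gripper is mounted at the origin on a cart in front of the work surface, level with it; the furniture and walls round the work are solid. World frame = base frame: x ahead of the robot, y to its left, z up, the work surface at z = 0. Lengths are in m, angles in degrees, forces in N, time in s.
With the tool pointing down it reaches from about 0.3 to 0.75 m from the base axis. Payload 8.5 kg.
Tool frame: the origin (TCP) lies on the centre line of the jaws, within the pads' length; the fingertips stand 19 mm ahead of it and the grasp point (between the pads) is the TCP; z points along the fingers, x is the direction in which the jaws open and shut, and the axes are right-handed (so a half turn about z gives the same grasp; the last joint's range is limited). The gripper opens to 85 mm and grips with 20 to 120 N. Pads are 22 mm wide; open, the fingers measure 114 mm over their backs; the gripper's body (76 mm by 85 mm) begins 54 mm behind the grasp point. The pads swing forward as they close: fully open they stand 13 mm farther back than shut.
Start: joints at [-80.346, 21.807, 74.336, -0, 83.858, -12.336], TCP at [0.206, -0.51, 0.25] pointing down, gripper open.
Joint ranges: [-178.18, 178.18], [-50.72, 133.34], [12.68, 142.11], [-81.47, 261.47], [9.98, 163.14], [-165.26, 165.26]. Speed limits (degrees/s): [136.94, 136.94, 180, 180, 180, 180].

### API

Orientations are given as a 3x3 rotation matrix whose columns are the frame's x, y, z axes.
In Python, from rig import env, cams, order gives the robot as it stands.
- The arm moves only by the tool step_arm, never from a script. Its argument "steps" is a list of rows, each an object with "xyz": the shift along the tool's x, y, z normalised to -1 to 1, where 1 is 0.04 m, a list of three; "turn": the turn, a rotation vector about the tool's x, y, z normalised to -1 to 1, where 1 is 0.08 rad, a list of three; "gripper": the gripper command: -1 is shut, 1 is fully open, values between are in proportion. A call has 1 to 20 rows; each row shifts and turns the commanded pose from where the row before left it, along the tool's axes as they then stand; what a row does not reach is not made up. A row lasts 1/12 s, in which the tool goes at most 41.7 mm and 7.16 degrees, less where a joint would pass 70% of its speed; a pose out of reach is approached as far as the arm can. A call with a number of a shift or a turn outside -1 to 1 is refused whole. A call with a gripper value outside its range is refused whole. The fingers move at their own pace and stop on an object; "squeeze" is the grip in N (left out, the last holds). Time passes only in rows, so rows that do not move let the fingers close. It gives the time, the measured TCP pose, the force and the opening at its end, in the units of the state.
- env.observe(): the state, without advancing time (a new reading comes with each control period).
- cams.get_image(name): name is "scene" or "top"; returns (picture, depth): 480x640x3 uint8, red, green, blue; 480x640 float32, m along the optical axis (not along the pixel's ray), 0 where there is no reading.
- cams.camera_info(name): a dict with "fx", "fy", "cx", "cy" (pixels), "k1" (the pictures are not rectified: a ray, as slopes to the right and down, at radius r is drawn at 1 + k1 r^2 times it, then the intrinsics apply), "extrinsics" (4x4, takes a point from camera to world coordinates). Camera axes: x right, y down, z forward; pixel columns grow to the right and rows downward; lengths in m; the calibration is good to about 2 mm. A picture is of the moment at which its call begins. camera_info takes no time and is no camera call.
- order.close_job(): hands the job in, once; it reports no verdict.
The state is a dict: "time_s": time; "q": joint angles; "qvel": joint speeds; "joint_efforts": joint torques, N m; "position": TCP position; "tool_rot": TCP orientation; "ft_force": force on the tool from outside, world axes, zero at the start; "wrist_torque": the same for the moment, N m; "grip_width": finger opening in m.
Only numpy, scipy, OpenCV 4.12 (cv2) and the standard library are available. Lean on these libraries where they do the work, as an engineer would, in place of code of your own. Each camera call takes 0.05 s, during which the arm holds its last target. There are 200 camera calls.

## Working session

There is one attempt and no reset: what is moved stays moved. The work goes in short steps, Python scripts to look and compute and a tool call to move; the robot and the scene stay as the last step left them, time stands still between calls to the robot, and variables do not carry over. Pictures are saved under pics/ and viewed, about 8 in all and at most 12, crops included, and the job is handed in when it is done.

Besides the shell and the picture viewer there is one more tool, called after ">>>" as a command line: name --argument value ..., lists and objects as JSON in quotes. step_arm: Moves the arm, as the interface text tells. Scaled input: -1 to 1 covers 0.04 m each way for a shift and 0.08 rad each way for a turn. Its arguments: {"type":"object","properties":{"steps":{"type":"array"},"squeeze":{"type":"number"}},"required":["steps"]}

```bash
ls; mkdir -p pics
cat > h.py <<'E'
import numpy as np, cv2, sys
from rig import env, cams, order
def snap(n):
    im,d=cams.get_image(n); np.savez(f'{n}.npz',im=im,d=d); return im,d
def load(n):
    z=np.load(f'{n}.npz'); return z['im'],z['d']
def ray(n,u,v):
    c=cams.camera_info(n); x=(u-c['cx'])/c['fx']; y=(v-c['cy'])/c['fy']; a,b=x,y
    for _ in range(20):
        s=1+c['k1']*(a*a+b*b); a,b=x/s,y/s
    E=np.array(c['extrinsics']); return E[:3,3],E[:3,:3]@np.array([a,b,1.])
def atz(n,u,v,z):
    o,r=ray(n,u,v); return o+r*(z-o[2])/r[2]
def atd(n,u,v,d):
    o,r=ray(n,u,v); return o+r*d
def proj(n,p):
    c=cams.camera_info(n);E=np.array(c['extrinsics']); q=E[:3,:3].T@(np.array(p)-E[:3,3]); a,b=q[:2]/q[2]; s=1+c['k1']*(a*a+b*b)
    return np.array([c['fx']*a*s+c['cx'],c['fy']*b*s+c['cy']])
def save(im,name,box=None,k=1):
    if box: u0,v0,u1,v1=box; im=im[v0:v1,u0:u1]
    cv2.imwrite(f'pics/{name}.png',cv2.resize(im,None,fx=k,fy=k,interpolation=cv2.INTER_CUBIC)[:,:,::-1])
E
python3 - <<'E'
from h import *
for n in('scene','top'):
    im,d=snap(n); save(im,n+'0'); c=cams.camera_info(n); print(n,c['fx'],c['k1'],np.round(c['extrinsics'],3).tolist())
print(env.observe())
E
```

```text
pics
scene 466.86891272481853 0.008894607633299172 [[-0.747, -0.273, 0.606, -0.138], [-0.664, 0.305, -0.682, 0.864], [0.001, -0.912, -0.409, 0.525], [0.0, 0.0, 0.0, 1.0]]
top 488.99806768720106 -0.021130813256954248 [[-0.004, -0.982, 0.191, 0.299], [-1.0, 0.005, 0.006, 0.092], [-0.007, -0.191, -0.982, 1.444], [0.0, 0.0, 0.0, 1.0]]
{'time_s': 0.1, 'q': array([-8.03470863e+01,  2.18366723e+01,  7.43791785e+01,  7.04277086e-04,
        8.38601478e+01, -1.23355889e+01]), 'qvel': array([ 0.07917156,  0.03521615, -0.13072474,  0.00441282,  0.06640312,
        0.01259908]), 'joint_efforts': array([ 4.99426620e-03, -4.49218869e+01, -2.31654435e+01, -9.57575071e-05,
        3.70191250e-03, -2.26763495e-05]), 'position': array([ 0.20589139, -0.50974329,  0.24978506]), 'tool_rot': array([[ 3.74419168e-01, -9.27259534e-01, -2.10365706e-04],
       [-9.27258656e-01, -3.74419110e-01,  1.30969512e-03],
       [-1.29319223e-03, -2.95311536e-04, -9.99999120e-01]]), 'ft_force': array([-1.36419081,  0.35466586,  0.24374908]), 'wrist_torque': array([ 0.00505141, -0.01956051, -0.01430345]), 'grip_width': 0.08548727240146005}
```

View pics/top0.png

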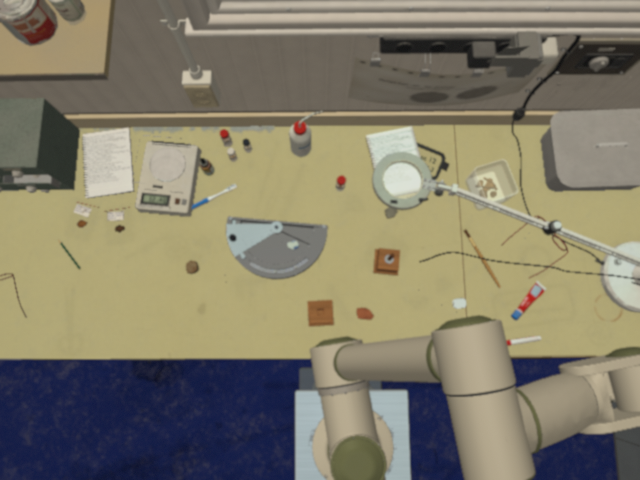

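View pics/scene0.png

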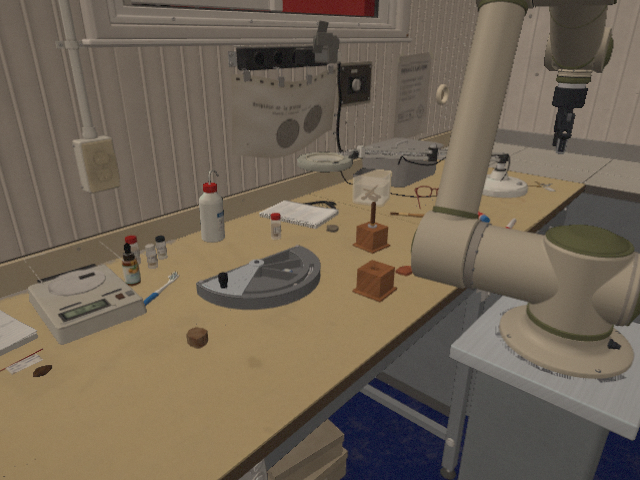

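Run:
```python
from h import *
im,d=load('top'); im2,d2=load('scene')
a=cv2.resize(im[200:290,215:415],(800,360),interpolation=cv2.INTER_CUBIC)
b=cv2.resize(im2[190:310,190:430],(480,240),interpolation=cv2.INTER_CUBIC)
c=np.zeros((600,800,3),np.uint8); c[:360]=a; c[360:,:480]=b; save(c,'crop0')
# depth cloud of case: face z ~0.03
for (u,v) in [(387,260),(390,258),(320,312),(277,228),(290,268),(380,250),(395,270),(300,255),(280,250)]:
    print(u,v,np.round(atd('top',u,v,d[v,u]),4))
```

```text
387 260 [ 0.5153 -0.105   0.0625]
390 258 [ 0.5137 -0.107   0.1079]
320 312 [0.3717 0.0872 0.0073]
277 228 [0.6151 0.2121 0.0429]
290 268 [0.4988 0.1742 0.0257]
380 250 [ 0.5447 -0.0861  0.0604]
395 270 [ 0.4877 -0.1284  0.0526]
300 255 [0.5371 0.145  0.0269]
280 250 [0.5569 0.206  0.0012]
```

View pics/crop0.png

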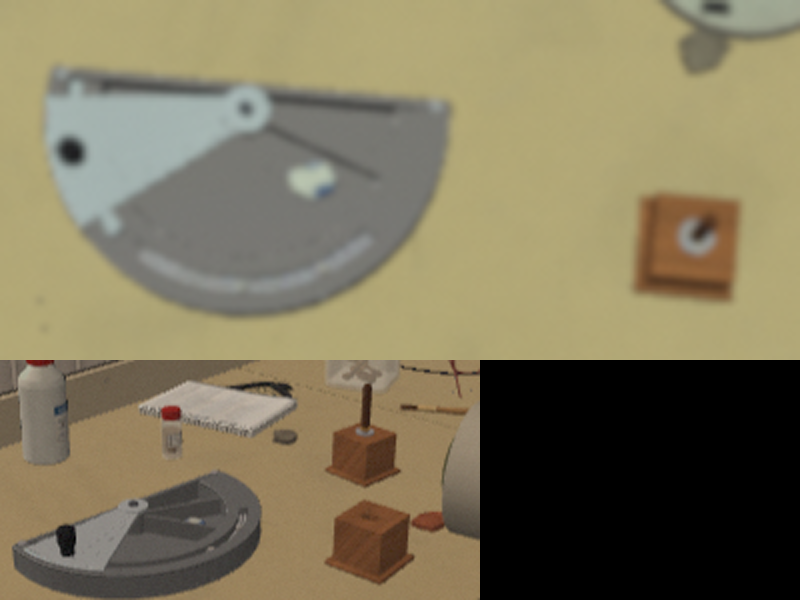

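```bash
cat > fit.py <<'E'
from h import *
from scipy.optimize import minimize
import scipy.ndimage as nd
def hullmask(n,P,box):
    px=np.array([proj(n,p) for p in P]); m=np.zeros((480,640),np.uint8)
    cv2.fillPoly(m,[np.round(cv2.convexHull(px.astype(np.float32))*16).astype(np.int32)],1,shift=4); return m
def D(x,y,t,z):
    an=np.radians(np.linspace(-98.4,98.4,60)); L=[(-.15*np.cos(a),.15*np.sin(a)) for a in an]
    c,s=np.cos(t),np.sin(t); return [(x+c*a-s*b,y+s*a+c*b,z) for a,b in L]
def sq(x,y,t,z,w):
    c,s=np.cos(t),np.sin(t); return [(x+c*a-s*b,y+s*a+c*b,z) for a,b in [(w,w),(w,-w),(-w,-w),(-w,w)]]
im,_=load('top'); im2,_=load('scene')
def show(m,n): 
    v,u=np.nonzero(m);print(n,m.sum(),u.min(),u.max(),v.min(),v.max())
def comp(m,u,v):
    l,_=nd.label(nd.binary_opening(m)); return nd.binary_fill_holes(l==l[v,u])
hs=cv2.cvtColor(im,cv2.COLOR_RGB2HSV).astype(int); h2=cv2.cvtColor(im2,cv2.COLOR_RGB2HSV).astype(int)
mc=comp(hs[...,1]<70,280,250); show(mc,'case top')
mc2=comp(h2[...,1]<75,270,295); show(mc2,'case scene')
ms=comp((hs[...,1]>125),380,253); show(ms,'stand top')
def fit(masks,model,x0):
    def cost(p):
        c=0
        for n,m in masks:
            h=sum(0.25*hullmask(n,[q],0) if 0 else 0 for q in [])+hullmask(n,model(*p),0); c+=(h!=m).sum()
        return c
    r=minimize(cost,x0,method='Nelder-Mead',options=dict(initial_simplex=[x0]+[np.array(x0)+d for d in np.diag([.006,.006,.05])],xatol=1e-5,fatol=.1)); 
    r=minimize(cost,r.x,method='Nelder-Mead',options=dict(initial_simplex=[r.x]+[r.x+d for d in np.diag([-.003,.003,.02])],xatol=1e-5,fatol=.1)); return np.round(r.x,4),r.fun
case=lambda x,y,t:D(x,y,t,0)+D(x,y,t,.03)
st=lambda x,y,t:sq(x,y,t,0,.037)+sq(x,y,t,.006,.037)+sq(x,y,t,.058,.03)
for M in ([('top',mc)],[('scene',mc2)],[('top',mc),('scene',mc2)]): print('case',fit(M,case,[.605,.21,-.09]))
print('stand',fit([('top',ms)],st,[.52,-.105,0.]))
E
python3 fit.py
```

```text
case top 4956 225 327 216 278
case scene 5212 196 320 245 309
stand top 565 374 398 249 274Traceback (most recent call last):
  File "fit.py", line 31, in <module>
    for M in ([('top',mc)],[('scene',mc2)],[('top',mc),('scene',mc2)]): print('case',fit(M,case,[.605,.21,-.09]))
                                                                                     ~~~^^^^^^^^^^^^^^^^^^^^^^^^
  File "fit.py", line 27, in fit
    r=minimize(cost,x0,method='Nelder-Mead',options=dict(initial_simplex=[x0]+[np.array(x0)+d for d in np.diag([.006,.006,.05])],xatol=1e-5,fatol=.1));
    res = _minimize_neldermead(fun, x0, args, callback, bounds=bounds,
                               **options)
    fxr = func(xr)
    fx = function(np.copy(x), *(wrapper_args + args))
  File "fit.py", line 25, in cost
    h=sum(0.25*hullmask(n,[q],0) if 0 else 0 for q in [])+hullmask(n,model(*p),0); c+=(h!=m).sum()
                                                          ~~~~~~~~^^^^^^^^^^^^^^^
  File "fit.py", line 5, in hullmask
    px=np.array([proj(n,p) for p in P]); m=np.zeros((480,640),np.uint8)
                 ~~~~^^^^^
  File "h.py", line 17, in proj
    c=cams.camera_info(n);E=np.array(c['extrinsics']); q=E[:3,:3].T@(np.array(p)-E[:3,3]); a,b=q[:2]/q[2]; s=1+c['k1']*(a*a+b*b)
ValueError: time passes only in moves, steps and waits
```

```bash
sed -i "s/^def snap/_C={n:cams.camera_info(n) for n in('scene','top')}\ndef snap/; s/c=cams.camera_info(n)/c=_C[n]/" h.py; time python3 fit.py; python3 -c "
from h import *;print(env.observe()['time_s'])"
```

```text
case top 4956 225 327 216 278
case scene 5212 196 320 245 309
stand top 565 374 398 249 274
case (array([ 0.6216,  0.2171, -0.1106]), np.float64(74.0))
case (array([ 0.6202,  0.218 , -0.1319]), np.float64(180.0))
case (array([ 0.6205,  0.2168, -0.0886]), np.float64(234.0))
stand (array([ 0.5217, -0.1084,  0.068 ]), np.float64(131.0))
0.1
real	0m2.659s
user	0m3.207s
sys	0m0.093s
```

Run:
```python
from h import *
im,_=load('top')
print('hub',atz('top',276.5,227,.038),'collar',atz('top',389.2,259.2,.061))
hs=cv2.cvtColor(im,cv2.COLOR_RGB2HSV).astype(int)
# back edge
P=[]
for u in range(236,322,2):
    v=next(v for v in range(205,240) if hs[v,u,1]<85); 
    a,b=hs[v-1,u,1],hs[v,u,1]; P.append(atz('top',u,v-1+(a-85)/(a-b+1e-9),.03)[:2])
P=np.array(P); k=np.polyfit(P[:,1],P[:,0],1); print('back yaw',-np.arctan(k[0]),'resid',np.std(P[:,0]-np.polyval(k,P[:,1])),'x back at hub y',np.polyval(k,.217))
# collar pixels bright low sat
m=np.zeros((480,640),bool); m[250:270,378:400]=(hs[250:270,378:400,1]<70)&(hs[250:270,378:400,2]>110)
v,u=np.nonzero(m); print('collar box',u.min(),u.max(),v.min(),v.max())
# rods bright pixels on groove
for p in [(.6216,.2171),(.6205,.2168)]:
  R=[]
  for v in range(250,278):
    for u in range(245,315):
      q=atz('top',u,v,.02)[:2]-p; r=np.hypot(*q)
      if .115<r<.142 and im[v,u].min()>125: R.append((r,np.degrees(np.arctan2(q[1],-q[0]))))
  R=np.array(R); print(len(R),R.mean(0),R[:,1].min(),R[:,1].max())
  for lo in range(-50,50,15):
    s=(R[:,1]>lo)&(R[:,1]<lo+15); print(lo,s.sum(),R[s,0].mean() if s.any() else 0)
im2,_=load('scene')
save(im2,'s_groove',(190,240,325,312),5.9)
```

```text
hub [0.61928206 0.21404537 0.038     ] collar [ 0.51776447 -0.11154123  0.061     ]
back yaw -1.5166027216995779 resid 2.9380280688837312 x back at hub y -0.535743555419816
collar box 385 393 255 263
230 [ 0.13104467 -2.66641304] -44.109645771581604 47.73472997429034
-50 25 0.13259367703863098
-35 41 0.1315007805979734
-20 42 0.1320293847456509
-5 40 0.13034072076017686
10 46 0.13038668049307833
25 34 0.13028983372012015
40 2 0.12369749236325842
230 [ 0.13002599 -2.56463367] -44.348600270602795 48.211050632982165
-50 26 0.13148567392673005
-35 40 0.13040747977467437
-20 42 0.13089316458658282
-5 39 0.12928374504447054
10 45 0.12955002330251505
25 36 0.12931589021842133
40 2 0.12317465467032854
```

View pics/s_groove.png

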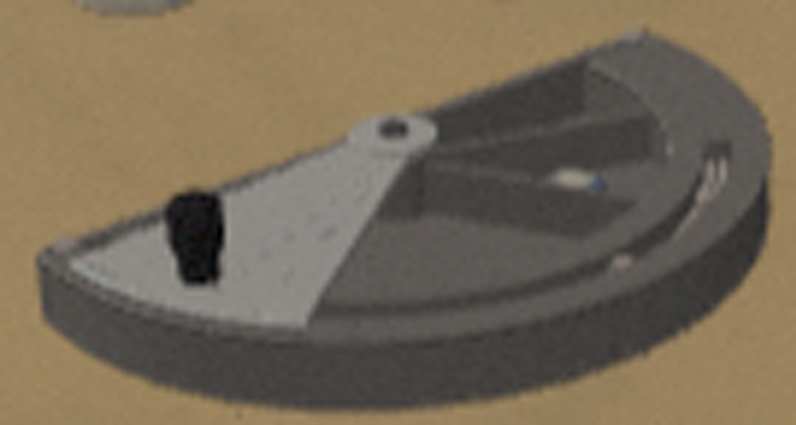

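Run:
```python
from h import *
p=lambda *a:np.round(atz(*a),4)
print('handle top scene',p('scene',373.5,202.5,.127),'top',p('top',392.8,254.3,.127))
print('collar scene',p('scene',372.5,226.5,.061))
print('hub scene',p('scene',256.6,261.5,.038))
for n,A,B in(('top',(227.5,216.5),(327.5,225.8)),('scene',(197.1,283.2),(298.5,245.6))):
    a,b=p(n,*A,.03),p(n,*B,.03); print(n,a,b,np.linalg.norm(a-b),'yaw',np.arctan2(-(a-b)[0],(a-b)[1]))
print('knob',p('scene',190+195/5.9,240+200/5.9,.069),p('top',215+70/4,200+151/4,.065))
```

```text
handle top scene [ 0.5123 -0.0984  0.127 ] top [ 0.5208 -0.1121  0.127 ]
collar scene [ 0.5099 -0.0965  0.061 ]
hub scene [0.6179 0.2183 0.038 ]
top [0.6541 0.3614 0.03  ] [0.6239 0.0634 0.03  ] 0.29952635944103484 yaw -0.10099746707014975
scene [0.6471 0.3657 0.03  ] [0.6191 0.074  0.03  ] 0.29304076508226634 yaw -0.09569583807851585
knob [0.5782 0.3453 0.069 ] [0.5821 0.3384 0.065 ]
```

>>> step_arm --steps '[{"xyz":[0,0,0],"turn":[0,0,0.96],"gripper":1},{"xyz":[0,0,0],"turn":[0,0,0.96],"gripper":1},{"xyz":[0,0,0],"turn":[0,0,0.96],"gripper":1},{"xyz":[0,0,0],"turn":[0,0,0.96],"gripper":1},{"xyz":[0,0,0],"turn":[0,0,0.96],"gripper":1},{"xyz":[-0.7,-0.55,0.09],"turn":[0,0,0],"gripper":1},{"xyz":[-0.7,-0.55,0.09],"turn":[0,0,0],"gripper":1},{"xyz":[-0.7,-0.55,0.09],"turn":[0,0,0],"gripper":1},{"xyz":[-0.7,-0.55,0.09],"turn":[0,0,0],"gripper":1},{"xyz":[-0.7,-0.55,0.09],"turn":[0,0,0],"gripper":1},{"xyz":[-0.7,-0.55,0.09],"turn":[0,0,0],"gripper":1},{"xyz":[-0.7,-0.55,0.09],"turn":[0,0,0],"gripper":1},{"xyz":[-0.7,-0.55,0.09],"turn":[0,0,0],"gripper":1},{"xyz":[-0.7,-0.55,0.09],"turn":[0,0,0],"gripper":1},{"xyz":[-0.7,-0.55,0.09],"turn":[0,0,0],"gripper":1},{"xyz":[-0.7,-0.55,0.09],"turn":[0,0,0],"gripper":1},{"xyz":[-0.7,-0.55,0.09],"turn":[0,0,0],"gripper":1},{"xyz":[-0.7,-0.55,0.09],"turn":[0,0,0],"gripper":1},{"xyz":[0,0,0],"turn":[0,0,0],"gripper":1}]' --squeeze 60

```text
time_s: 1.68
position: [0.4941, -0.1416, 0.2026]
tool_rot: [[0.005, -1.0, -0.001], [-1.0, -0.005, 0.002], [-0.002, 0.001, -1.0]]
ft_force: [0.5, 0.4, -0.5]
grip_width: 0.0856
```

>>> step_arm --steps '[{"xyz":[-0.4,-0.31,0.4],"turn":[0,0,0],"gripper":1},{"xyz":[-0.4,-0.31,0.4],"turn":[0,0,0],"gripper":1},{"xyz":[0,0,0],"turn":[0,0,0],"gripper":1}]'

```text
time_s: 1.93
position: [0.5168, -0.1116, 0.1687]
tool_rot: [[0.002, -1.0, -0.004], [-1.0, -0.002, 0.003], [-0.003, 0.004, -1.0]]
ft_force: [-0.7, -0.1, -0.6]
grip_width: 0.0856
```

Run:
```python
from h import *
s=env.observe(); print(s['position'],s['time_s'])
im,_=snap('scene'); print(proj('scene',s['position']),proj('scene',[.519,-.111,.127]),proj('scene',[.519,-.111,.061]))
t,_=snap('top'); print(proj('top',s['position']))
a=cv2.resize(im[130:270,320:430],(440,560),interpolation=cv2.INTER_CUBIC)
b=cv2.resize(t[210:300,350:440],(360,360),interpolation=cv2.INTER_CUBIC)
c=np.zeros((560,800,3),np.uint8); c[:,:440]=a; c[:360,440:]=b; save(c,'g1')
```

```text
[ 0.5168299  -0.11158316  0.16867102] 1.9333
[375.84218205 185.58991128] [374.15707681 200.77118409] [372.84135858 224.14181655]
[394.99959721 253.15072617]
```

View pics/g1.png

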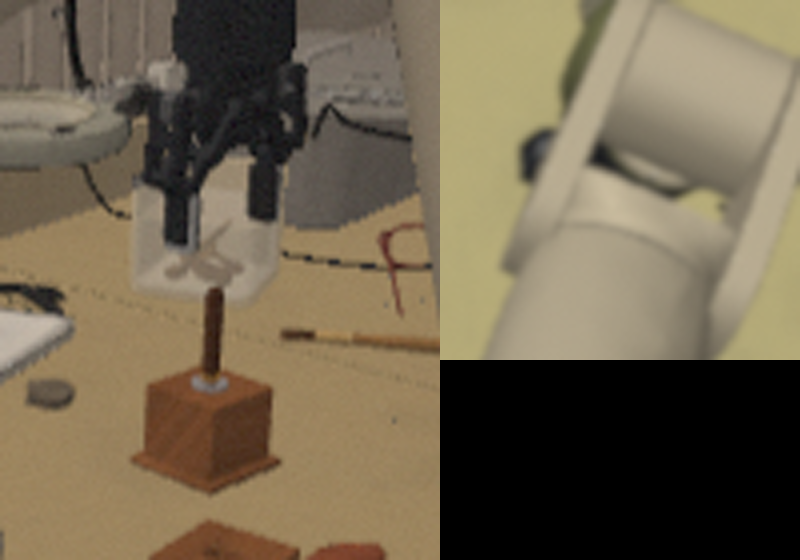

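>>> step_arm --steps '[{"xyz":[0,-0.05,0.58],"turn":[0,0,0],"gripper":1},{"xyz":[0,0,0.58],"turn":[0,0,0],"gripper":1},{"xyz":[0,0,0.58],"turn":[0,0,0],"gripper":1},{"xyz":[0,0,0],"turn":[0,0,0],"gripper":1},{"xyz":[0,0,0],"turn":[0,0,0],"gripper":-1},{"xyz":[0,0,0],"turn":[0,0,0],"gripper":-1},{"xyz":[0,0,0],"turn":[0,0,0],"gripper":-1},{"xyz":[0,0,0],"turn":[0,0,0],"gripper":-1},{"xyz":[0,0,0],"turn":[0,0,0],"gripper":-1},{"xyz":[0,0,0],"turn":[0,0,0],"gripper":-1},{"xyz":[0,0,0],"turn":[0,0,0],"gripper":-1},{"xyz":[0,0,0],"turn":[0,0,0],"gripper":-1}]' --squeeze 60

```text
time_s: 3.03
position: [0.519, -0.1134, 0.1022]
tool_rot: [[-0.0, -1.0, 0.001], [-1.0, 0.0, 0.001], [-0.001, -0.001, -1.0]]
ft_force: [1.0, 4.6, 2.6]
grip_width: 0.0105
```

>>> step_arm --steps '[{"xyz":[0,0,-0.2],"turn":[0,0,0],"gripper":-1},{"xyz":[0,0,-0.3],"turn":[0,0,0],"gripper":-1},{"xyz":[0,0,-0.45],"turn":[0,0,0],"gripper":-1},{"xyz":[0,0,-0.45],"turn":[0,0,0],"gripper":-1},{"xyz":[0,0,-0.45],"turn":[0,0,0],"gripper":-1},{"xyz":[0,0,0],"turn":[0,0,0],"gripper":-1},{"xyz":[0,0,0],"turn":[0,0,0],"gripper":-1}]'

```text
time_s: 3.62
position: [0.5189, -0.1144, 0.1766]
tool_rot: [[-0.0, -1.0, 0.001], [-1.0, 0.0, -0.001], [0.001, -0.001, -1.0]]
ft_force: [-0.3, -0.1, -2.4]
grip_width: 0.0103
```

Run:
```python
from h import *
s=env.observe(); print(s['position'],s['ft_force'],s['wrist_torque'],s['grip_width'])
```

```text
[ 0.51893913 -0.11437309  0.17655647] [-0.28230932 -0.07624171 -2.36710817] [-0.03028905  0.03714326  0.01873881] 0.010255070350597579
```

>>> step_arm --steps '[{"xyz":[-0.3,-0.01,0],"turn":[0,0,0],"gripper":-1},{"xyz":[-0.65,0,0],"turn":[0,0,0],"gripper":-1},{"xyz":[-0.65,0,0],"turn":[0,0,0],"gripper":-1},{"xyz":[-0.65,0,0],"turn":[0,0,0],"gripper":-1},{"xyz":[-0.65,0,0],"turn":[0,0,0],"gripper":-1},{"xyz":[-0.65,0,0],"turn":[0,0,0],"gripper":-1},{"xyz":[-0.65,0,0],"turn":[0,0,0],"gripper":-1},{"xyz":[-0.65,0,0],"turn":[0,0,0],"gripper":-1},{"xyz":[-0.65,-0.02,0],"turn":[0,0,0],"gripper":-1},{"xyz":[-0.65,0,0.4],"turn":[0,0,0],"gripper":-1},{"xyz":[-0.3,-0.01,0.5],"turn":[0,0,0],"gripper":-1},{"xyz":[0,0,0],"turn":[0,0,0],"gripper":-1},{"xyz":[0,0,0],"turn":[0,0,0],"gripper":-1}]'

```text
time_s: 4.7
position: [0.5194, 0.1447, 0.1385]
tool_rot: [[0.001, -1.0, -0.004], [-1.0, -0.001, -0.0], [0.0, 0.004, -1.0]]
ft_force: [0.9, 0.4, 0.3]
grip_width: 0.0103
```

Run:
```python
from h import *
s=env.observe(); print(s['position'],s['ft_force'])
p=s['position']; tip=p-[0,0,.095]
im,_=snap('scene'); print('tip',proj('scene',tip),proj('scene',[.5208,.1315,.03]))
t,_=snap('top'); print(proj('top',tip))
a=cv2.resize(im[220:310,250:350],(800,720),interpolation=cv2.INTER_CUBIC)[:340*2]
b=cv2.resize(t[225:285,240:335],(760,480),interpolation=cv2.INTER_CUBIC)
save(a[:600],'g2s'); save(b,'g2t')
```

```text
[0.51939317 0.14469496 0.1385062 ] [0.90446782 0.42923384 0.25627549]
tip [308.63842305 261.42054228] [311.98469569 264.53210551]
[299.87387195 260.06328696]
```

View pics/g2s.png

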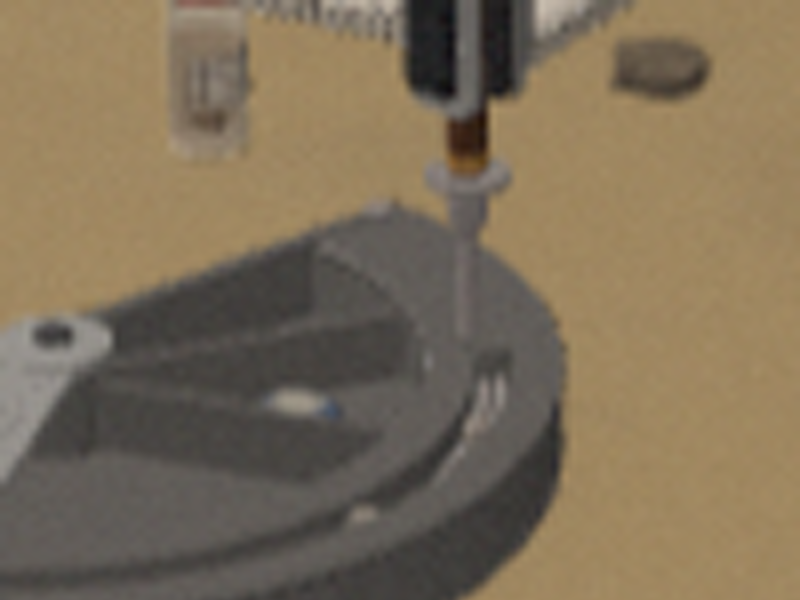

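View pics/g2t.png

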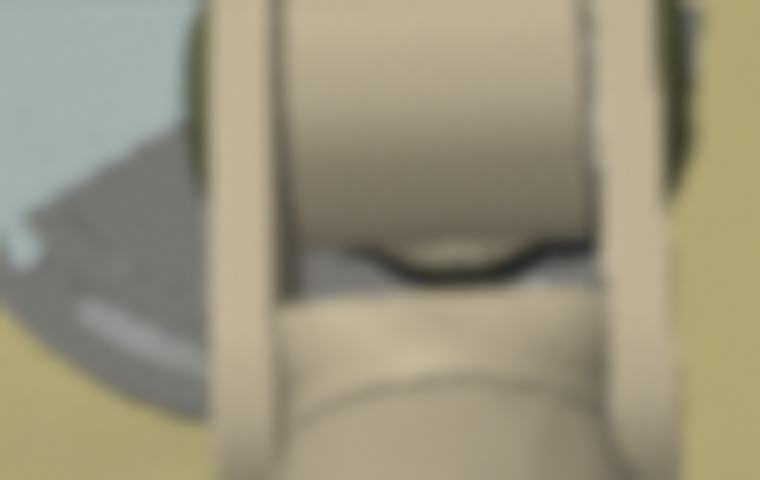

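Run:
```python
from h import *
hub=np.array([.620,.2155]); yaw=-.10
def pol(w):
    d=w[:2]-hub; c,s=np.cos(yaw),np.sin(yaw); l=np.array([c*d[0]+s*d[1],-s*d[0]+c*d[1]]); return np.round([np.hypot(*l)*1000,np.degrees(np.arctan2(l[1],-l[0]))],1)
for nm,x,y,z in [('rodseam',492,398,.0192),('rods end',497,375,.02),('blind face top mid',495,350,.03),('gritA',475,425,.0235),('rod low',452,465,.0195),('gritB',362,515,.025),('outer edge',512,350,.03),('inner edge',475,352,.03)]:
    w=atz('scene',250+x/8+.6,220+y/8-.85,z); print(nm,np.round(w,4),pol(w))
im,_=load('scene')
z=im[258:300,285:320]; cv2.imwrite('pics/g3.png',cv2.resize(z,None,fx=16,fy=14,interpolation=cv2.INTER_LANCZOS4)[:,:,::-1])
# predicted groove centreline at floor
c,s=np.cos(yaw),np.sin(yaw)
for a in(-50.5,-46,-40,-30,-15,0):
    l=np.array([-.13*np.cos(np.radians(a)),.13*np.sin(np.radians(a))]); w=hub+[c*l[0]-s*l[1],s*l[0]+c*l[1]]
    q=proj('scene',[*w,.0195])+[-.6,.85]; print(a,np.round(w,4),np.round((q-[285,258])*[16,14]))
```

```text
rodseam [0.5196 0.1324 0.0192] [130.3 -45.3]
rods end [0.5275 0.1214 0.02  ] [131.9 -51.2]
blind face top mid [0.5257 0.1243 0.03  ] [131.2 -49.8]
gritA [0.5063 0.1546 0.0235] [129.  -33.9]
rod low [0.4998 0.1716 0.0195] [128.  -25.8]
gritB [0.4917 0.217  0.025 ] [128.3  -5.1]
outer edge [0.5219 0.1209 0.03  ] [136.2 -49.7]
inner edge [0.5292 0.1292 0.03  ] [125.2 -49.3]
-50.5 [0.5277 0.1239] [422. 131.]
-46 [0.5208 0.1315] [422. 159.]
-40 [0.5126 0.1423] [415. 196.]
-30 [0.5015 0.1621] [380. 258.]
-15 [0.4917 0.1946] [276. 349.]
0 [0.4906 0.2285] [112. 429.]
```

View pics/g3.png

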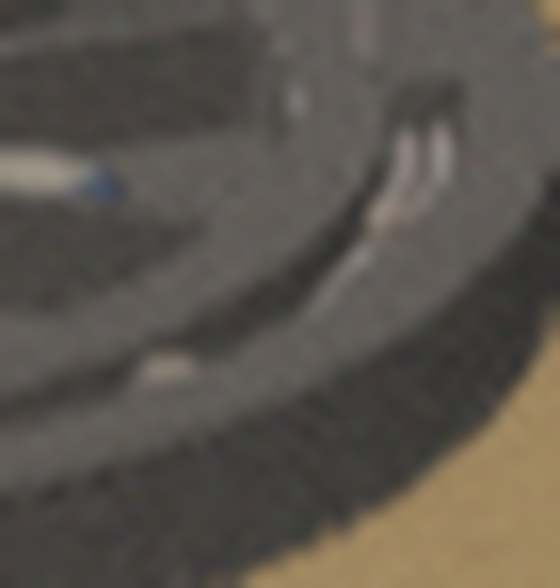

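>>> step_arm --steps '[{"xyz":[0.17,-0.02,0],"turn":[0,0,0],"gripper":-1},{"xyz":[0.16,-0.015,0],"turn":[0,0,0],"gripper":-1},{"xyz":[0,0,0],"turn":[0,0,0],"gripper":-1},{"xyz":[0,0,0.12],"turn":[0,0,0],"gripper":-1},{"xyz":[0,0,0.12],"turn":[0,0,0],"gripper":-1},{"xyz":[0,0,0.12],"turn":[0,0,0],"gripper":-1},{"xyz":[0,0,0.1],"turn":[0,0,0],"gripper":-1},{"xyz":[0,0,0],"turn":[0,0,0],"gripper":-1}]'

```text
time_s: 5.47
position: [0.5214, 0.1308, 0.1204]
tool_rot: [[-0.0, -1.0, -0.002], [-1.0, 0.0, -0.0], [0.0, 0.002, -1.0]]
ft_force: [-0.4, 0.2, -0.1]
grip_width: 0.0103
```

```bash
cat > st.py <<'E'
from h import *
s=env.observe(); p=s['position']; hub=np.array([.620,.2155]); yaw=-.10
d=p[:2]-hub; c,s_=np.cos(yaw),np.sin(yaw); l=np.array([c*d[0]+s_*d[1],-s_*d[0]+c*d[1]])
print(np.round(p*1000,2),'r,a',np.round([np.hypot(*l)*1000,np.degrees(np.arctan2(l[1],-l[0]))],2),'F',np.round(s['ft_force'],1),'T',np.round(s['wrist_torque'],2),s['time_s'])
E
python3 st.py
```

```text
[521.36 130.84 120.39] r,a [129.98 -46.37] F [-0.4  0.2 -0.1] T [-0.    0.   -0.02] 5.4667
```

>>> step_arm --steps '[{"xyz":[0,0,0.03],"turn":[0,0,0],"gripper":-1},{"xyz":[0,0,0.03],"turn":[0,0,0],"gripper":-1},{"xyz":[0,0,0.03],"turn":[0,0,0],"gripper":-1},{"xyz":[0,0,0.03],"turn":[0,0,0],"gripper":-1},{"xyz":[0,0,0],"turn":[0,0,0],"gripper":-1}]'

```text
time_s: 5.88
position: [0.5218, 0.1308, 0.1166]
tool_rot: [[-0.0, -1.0, -0.0], [-1.0, 0.0, 0.0], [-0.0, 0.0, -1.0]]
ft_force: [-0.1, 0.4, -0.7]
grip_width: 0.0104
```

>>> step_arm --steps '[{"xyz":[0,0,0.015],"turn":[0,0,0],"gripper":-1},{"xyz":[0,0,0.015],"turn":[0,0,0],"gripper":-1},{"xyz":[0,0,0],"turn":[0,0,0],"gripper":-1}]'

```text
time_s: 6.13
position: [0.5219, 0.1308, 0.1155]
tool_rot: [[-0.0, -1.0, -0.0], [-1.0, 0.0, 0.0], [-0.0, 0.0, -1.0]]
ft_force: [0.5, -0.1, -0.6]
grip_width: 0.0102
```

>>> step_arm --steps '[{"xyz":[0,0.01,0.015],"turn":[0,0,0],"gripper":-1},{"xyz":[0,0,0.01],"turn":[0,0,0],"gripper":-1},{"xyz":[0,0,0],"turn":[0,0,0],"gripper":-1}]'

```text
time_s: 6.38
position: [0.5217, 0.1308, 0.1148]
tool_rot: [[-0.0, -1.0, 0.001], [-1.0, 0.0, 0.0], [-0.0, -0.001, -1.0]]
ft_force: [-0.8, -0.7, 2.0]
grip_width: 0.0105
```

>>> step_arm --steps '[{"xyz":[0,0,0.01],"turn":[0,0,0],"gripper":-1},{"xyz":[0,0,0.01],"turn":[0,0,0],"gripper":-1},{"xyz":[0,0,0],"turn":[0,0,0],"gripper":-1}]'

```text
time_s: 6.63
position: [0.5219, 0.1308, 0.1145]
tool_rot: [[-0.0, -1.0, 0.002], [-1.0, 0.0, 0.0], [-0.0, -0.002, -1.0]]
ft_force: [-0.9, -1.1, 7.0]
grip_width: 0.0104
```

Run:
```python
import numpy as np
hub=np.array([.620,.2155]); yaw=-.10; c,s=np.cos(yaw),np.sin(yaw)
A=-46.4+1.47*np.arange(57); P=[]
for a in np.radians(A): l=np.array([-.13*np.cos(a),.13*np.sin(a)]); P.append(hub+[c*l[0]-s*l[1],s*l[0]+c*l[1]])
P=np.array(P); print(P[0])
T=np.round(np.c_[-(P-P[0])[:,1],-(P-P[0])[:,0]]/.04,3); D=np.diff(T,axis=0)
for i,d in enumerate(D): print(round(A[i+1],1),d[0].round(3),d[1].round(3),end=' | ' if i%4<3 else '\n')
```

```text
[0.52139879 0.1307781 ]
-44.9 -0.064 0.054 | -43.5 -0.065 0.051 | -42.0 -0.067 0.051 | -40.5 -0.068 0.048
-39.0 -0.069 0.047 | -37.6 -0.07 0.045 | -36.1 -0.071 0.043 | -34.6 -0.073 0.041
-33.2 -0.073 0.039 | -31.7 -0.075 0.038 | -30.2 -0.075 0.035 | -28.8 -0.077 0.034
-27.3 -0.077 0.032 | -25.8 -0.078 0.029 | -24.3 -0.078 0.028 | -22.9 -0.08 0.025
-21.4 -0.08 0.024 | -19.9 -0.08 0.022 | -18.5 -0.081 0.019 | -17.0 -0.082 0.017
-15.5 -0.082 0.016 | -14.1 -0.082 0.013 | -12.6 -0.083 0.011 | -11.1 -0.083 0.009
-9.6 -0.083 0.006 | -8.2 -0.083 0.005 | -6.7 -0.083 0.002 | -5.2 -0.084 0.001
-3.8 -0.083 -0.002 | -2.3 -0.083 -0.004 | -0.8 -0.084 -0.006 | 0.6 -0.083 -0.008
2.1 -0.082 -0.01 | 3.6 -0.083 -0.013 | 5.0 -0.082 -0.014 | 6.5 -0.082 -0.017
8.0 -0.081 -0.019 | 9.5 -0.081 -0.021 | 10.9 -0.08 -0.022 | 12.4 -0.079 -0.025
13.9 -0.079 -0.027 | 15.3 -0.078 -0.029 | 16.8 -0.078 -0.031 | 18.3 -0.076 -0.033
19.8 -0.076 -0.035 | 21.2 -0.075 -0.037 | 22.7 -0.074 -0.039 | 24.2 -0.073 -0.04
25.6 -0.071 -0.043 | 27.1 -0.071 -0.044 | 28.6 -0.069 -0.046 | 30.0 -0.069 -0.048
31.5 -0.067 -0.05 | 33.0 -0.066 -0.051 | 34.4 -0.064 -0.053 | 35.9 -0.063 -0.055
```

>>> step_arm --steps '[{"xyz":[-0.064,0.058,0],"turn":[0,0,0],"gripper":-1},{"xyz":[-0.065,0.055,0],"turn":[0,0,0],"gripper":-1}]'

```text
time_s: 6.8
position: [0.5182, 0.1351, 0.1146]
tool_rot: [[-0.0, -1.0, 0.004], [-1.0, 0.0, -0.002], [0.002, -0.004, -1.0]]
ft_force: [1.8, -5.5, 5.8]
grip_width: 0.0102
```

```bash
python3 st.py
```

```text
[518.18 135.12 114.63] r,a [129.73 -44.02] F [ 1.8 -5.5  5.8] T [-1.44 -0.54 -0.01] 6.8
```

>>> step_arm --steps '[{"xyz":[-0.067,0.051,0],"turn":[0,0,0],"gripper":-1},{"xyz":[-0.068,0.048,0.003],"turn":[0,0,0],"gripper":-1},{"xyz":[-0.069,0.047,0.005],"turn":[0,0,0],"gripper":-1}]'

```text
time_s: 7.05
position: [0.5125, 0.1433, 0.1145]
tool_rot: [[0.0, -1.0, 0.004], [-1.0, -0.0, -0.002], [0.002, -0.004, -1.0]]
ft_force: [1.7, -6.1, 7.4]
grip_width: 0.01
```

```bash
python3 st.py
```

```text
[512.46 143.27 114.48] r,a [129.55 -39.62] F [ 1.7 -6.1  7.4] T [-1.44 -0.55 -0.01] 7.05
```

>>> step_arm --steps '[{"xyz":[-0.07,0.045,-0.005],"turn":[0,0,0],"gripper":-1},{"xyz":[-0.071,0.043,0.003],"turn":[0,0,0],"gripper":-1},{"xyz":[-0.073,0.041,0.004],"turn":[0,0,0],"gripper":-1}]'

```text
time_s: 7.3
position: [0.5073, 0.1517, 0.1144]
tool_rot: [[0.0, -1.0, 0.004], [-1.0, -0.0, -0.002], [0.002, -0.004, -1.0]]
ft_force: [1.0, -7.0, 7.9]
grip_width: 0.0108
```

```bash
python3 st.py
```

```text
[507.28 151.72 114.44] r,a [129.52 -35.23] F [ 1.  -7.   7.9] T [-1.7  -0.41 -0.04] 7.3
```

>>> step_arm --steps '[{"xyz":[-0.073,0.039,-0.005],"turn":[0,0,0],"gripper":-1},{"xyz":[-0.075,0.038,0],"turn":[0,0,0],"gripper":-1}]'

```text
time_s: 7.47
position: [0.5039, 0.1577, 0.1145]
tool_rot: [[-0.0, -1.0, 0.003], [-1.0, 0.0, -0.002], [0.002, -0.003, -1.0]]
ft_force: [1.8, -5.1, 6.4]
grip_width: 0.0104
```

```bash
python3 st.py
```

```text
[503.94 157.72 114.54] r,a [129.65 -32.2 ] F [ 1.8 -5.1  6.4] T [-1.36 -0.34 -0.04] 7.4667
```

>>> step_arm --steps '[{"xyz":[-0.075,0.035,0.002],"turn":[0,0,0],"gripper":-1},{"xyz":[-0.077,0.034,0.005],"turn":[0,0,0],"gripper":-1}]'

```text
time_s: 7.63
position: [0.5014, 0.1637, 0.1144]
tool_rot: [[0.0, -1.0, 0.004], [-1.0, -0.0, -0.002], [0.002, -0.004, -1.0]]
ft_force: [2.1, -7.5, 9.7]
grip_width: 0.0104
```

```bash
python3 st.py
```

```text
[501.41 163.65 114.41] r,a [129.43 -29.34] F [ 2.1 -7.5  9.7] T [-1.83 -0.41 -0.  ] 7.6333
```

>>> step_arm --steps '[{"xyz":[-0.077,0.032,-0.008],"turn":[0,0,0],"gripper":-1},{"xyz":[-0.078,0.029,-0.004],"turn":[0,0,0],"gripper":-1}]'

```text
time_s: 7.8
position: [0.4986, 0.1702, 0.1146]
tool_rot: [[-0.0, -1.0, 0.003], [-1.0, 0.0, -0.002], [0.002, -0.003, -1.0]]
ft_force: [0.9, -5.1, 4.9]
grip_width: 0.0105
```

```bash
python3 st.py
```

```text
[498.61 170.2  114.58] r,a [129.57 -26.2 ] F [ 0.9 -5.1  4.9] T [-1.08 -0.27  0.06] 7.8
```

>>> step_arm --steps '[{"xyz":[-0.078,0.028,0.003],"turn":[0,0,0],"gripper":-1},{"xyz":[-0.08,0.025,0.004],"turn":[0,0,0],"gripper":-1}]'

```text
time_s: 7.97
position: [0.4966, 0.1762, 0.1145]
tool_rot: [[0.0, -1.0, 0.003], [-1.0, -0.0, -0.003], [0.003, -0.003, -1.0]]
ft_force: [-0.9, -9.3, 10.3]
grip_width: 0.0106
```

```bash
python3 st.py
```

```text
[496.56 176.16 114.46] r,a [129.56 -23.41] F [-0.9 -9.3 10.3] T [-2.25 -0.2   0.  ] 7.9667
```

>>> step_arm --steps '[{"xyz":[-0.08,0.024,-0.006],"turn":[0,0,0],"gripper":-1},{"xyz":[-0.08,0.022,0],"turn":[0,0,0],"gripper":-1}]'

```text
time_s: 8.13
position: [0.4939, 0.1836, 0.1139]
tool_rot: [[-0.0, -1.0, 0.001], [-1.0, 0.0, -0.0], [0.0, -0.001, -1.0]]
ft_force: [0.6, -1.3, 2.7]
grip_width: 0.0105
```

```bash
python3 st.py
```

```text
[493.87 183.58 113.9 ] r,a [130.1  -19.93] F [ 0.6 -1.3  2.7] T [-0.37 -0.17 -0.03] 8.1333
```

>>> step_arm --steps '[{"xyz":[-0.081,0.019,0.011],"turn":[0,0,0],"gripper":-1},{"xyz":[-0.082,0.017,0.01],"turn":[0,0,0],"gripper":-1}]'

```text
time_s: 8.3
position: [0.4924, 0.1903, 0.1129]
tool_rot: [[-0.0, -1.0, 0.0], [-1.0, 0.0, -0.0], [0.0, -0.0, -1.0]]
ft_force: [0.8, -1.7, 3.1]
grip_width: 0.0108
```

```bash
python3 st.py
```

```text
[492.35 190.33 112.86] r,a [130.1  -16.89] F [ 0.8 -1.7  3.1] T [-0.37 -0.16 -0.03] 8.3
```

>>> step_arm --steps '[{"xyz":[-0.082,0.016,0.009],"turn":[0,0,0],"gripper":-1},{"xyz":[-0.082,0.013,0.003],"turn":[0,0,0],"gripper":-1}]'

```text
time_s: 8.47
position: [0.4912, 0.1968, 0.1124]
tool_rot: [[0.0, -1.0, 0.0], [-1.0, -0.0, -0.001], [0.001, -0.0, -1.0]]
ft_force: [-0.3, -4.0, 5.0]
grip_width: 0.0106
```

```bash
python3 st.py
```

```text
[491.21 196.76 112.43] r,a [130.14 -14.01] F [-0.3 -4.   5. ] T [-0.95 -0.14 -0.  ] 8.4667
```

>>> step_arm --steps '[{"xyz":[-0.083,0.011,-0.003],"turn":[0,0,0],"gripper":-1},{"xyz":[-0.083,0.009,-0.01],"turn":[0,0,0],"gripper":-1}]'

```text
time_s: 8.63
position: [0.4904, 0.2032, 0.113]
tool_rot: [[-0.0, -1.0, 0.0], [-1.0, 0.0, -0.001], [0.001, -0.0, -1.0]]
ft_force: [1.4, -4.0, 4.9]
grip_width: 0.0105
```

```bash
python3 st.py
```

```text
[490.42 203.25 112.98] r,a [130.16 -11.13] F [ 1.4 -4.   4.9] T [-1.21 -0.22 -0.01] 8.6333
```

Good; mirrored rise continues.

>>> step_arm --steps '[{"xyz":[-0.083,0.006,-0.013],"turn":[0,0,0],"gripper":-1},{"xyz":[-0.083,0.005,-0.012],"turn":[0,0,0],"gripper":-1}]'

```text
time_s: 8.8
position: [0.4899, 0.2101, 0.1139]
tool_rot: [[-0.0, -1.0, 0.0], [-1.0, 0.0, -0.0], [0.0, -0.0, -1.0]]
ft_force: [0.8, -3.0, 3.2]
grip_width: 0.0103
```

```bash
python3 st.py
```

```text
[489.91 210.06 113.95] r,a [130.21  -8.12] F [ 0.8 -3.   3.2] T [-0.94 -0.21  0.02] 8.8
```

>>> step_arm --steps '[{"xyz":[-0.083,0.002,-0.008],"turn":[0,0,0],"gripper":-1},{"xyz":[-0.084,0.001,-0.003],"turn":[0,0,0],"gripper":-1}]'

```text
time_s: 8.97
position: [0.4898, 0.2165, 0.1146]
tool_rot: [[0.0, -1.0, 0.0], [-1.0, -0.0, -0.001], [0.001, -0.0, -1.0]]
ft_force: [1.1, -6.9, 7.8]
grip_width: 0.0104
```

```bash
python3 st.py
```

```text
[489.82 216.52 114.55] r,a [130.18  -5.28] F [ 1.1 -6.9  7.8] T [-1.73 -0.06  0.01] 8.9667
```

>>> step_arm --steps '[{"xyz":[-0.083,-0.002,-0.007],"turn":[0,0,0],"gripper":-1},{"xyz":[-0.083,-0.004,-0.003],"turn":[0,0,0],"gripper":-1}]'

```text
time_s: 9.13
position: [0.4901, 0.2237, 0.1148]
tool_rot: [[-0.0, -1.0, 0.0], [-1.0, 0.0, 0.0], [-0.0, -0.0, -1.0]]
ft_force: [2.5, -2.7, 3.4]
grip_width: 0.0106
```

```bash
python3 st.py
```

```text
[490.07 223.68 114.77] r,a [130.18  -2.13] F [ 2.5 -2.7  3.4] T [-0.84 -0.33 -0.02] 9.1333
```

>>> step_arm --steps '[{"xyz":[-0.084,-0.006,0],"turn":[0,0,0],"gripper":-1},{"xyz":[-0.083,-0.008,0],"turn":[0,0,0],"gripper":-1}]'

```text
time_s: 9.3
position: [0.4907, 0.2303, 0.1147]
tool_rot: [[-0.0, -1.0, 0.0], [-1.0, 0.0, 0.0], [-0.0, -0.0, -1.0]]
ft_force: [2.5, -3.3, 5.1]
grip_width: 0.0103
```

```bash
python3 st.py
```

```text
[490.67 230.33 114.72] r,a [130.18   0.81] F [ 2.5 -3.3  5.1] T [-0.85 -0.32 -0.02] 9.3
```

>>> step_arm --steps '[{"xyz":[-0.082,-0.014,-0.001],"turn":[0,0,0],"gripper":-1},{"xyz":[-0.083,-0.017,-0.002],"turn":[0,0,0],"gripper":-1}]'

```text
time_s: 9.47
position: [0.4917, 0.2369, 0.1147]
tool_rot: [[-0.0, -1.0, -0.0], [-1.0, 0.0, 0.0], [-0.0, 0.0, -1.0]]
ft_force: [1.2, -2.7, 2.8]
grip_width: 0.0107
```

```bash
python3 st.py
```

```text
[491.7  236.92 114.74] r,a [130.07   3.75] F [ 1.2 -2.7  2.8] T [-0.72 -0.14 -0.01] 9.4667
```

>>> step_arm --steps '[{"xyz":[-0.082,-0.015,0],"turn":[0,0,0],"gripper":-1},{"xyz":[-0.082,-0.017,-0.001],"turn":[0,0,0],"gripper":-1}]'

```text
time_s: 9.63
position: [0.4929, 0.2432, 0.1148]
tool_rot: [[-0.0, -1.0, -0.001], [-1.0, 0.0, -0.001], [0.001, 0.001, -1.0]]
ft_force: [-0.5, -5.2, 5.7]
grip_width: 0.0104
```

```bash
python3 st.py
```

```text
[492.91 243.23 114.82] r,a [130.08   6.58] F [-0.5 -5.2  5.7] T [-1.29  0.01  0.  ] 9.6333
```

>>> step_arm --steps '[{"xyz":[-0.081,-0.019,-0.007],"turn":[0,0,0],"gripper":-1},{"xyz":[-0.081,-0.021,-0.01],"turn":[0,0,0],"gripper":-1}]'

```text
time_s: 9.8
position: [0.4944, 0.2495, 0.1155]
tool_rot: [[-0.0, -1.0, -0.001], [-1.0, 0.0, -0.001], [0.001, 0.001, -1.0]]
ft_force: [-0.4, -6.0, 5.3]
grip_width: 0.0104
```

```bash
python3 st.py
```

```text
[494.43 249.52 115.5 ] r,a [130.1    9.43] F [-0.4 -6.   5.3] T [-1.65  0.2   0.01] 9.8
```

>>> step_arm --steps '[{"xyz":[-0.08,-0.022,-0.012],"turn":[0,0,0],"gripper":-1},{"xyz":[-0.079,-0.025,-0.012],"turn":[0,0,0],"gripper":-1}]'

```text
time_s: 9.97
position: [0.4963, 0.2561, 0.1164]
tool_rot: [[-0.0, -1.0, -0.001], [-1.0, 0.0, -0.0], [0.0, 0.001, -1.0]]
ft_force: [-0.8, -3.6, 2.4]
grip_width: 0.0101
```

```bash
python3 st.py
```

```text
[496.33 256.12 116.38] r,a [130.17  12.45] F [-0.8 -3.6  2.4] T [-0.79  0.04  0.02] 9.9667
```

>>> step_arm --steps '[{"xyz":[-0.079,-0.027,-0.006],"turn":[0,0,0],"gripper":-1},{"xyz":[-0.078,-0.029,-0.002],"turn":[0,0,0],"gripper":-1}]'

```text
time_s: 10.13
position: [0.4987, 0.2626, 0.1168]
tool_rot: [[-0.0, -1.0, -0.0], [-1.0, 0.0, 0.0], [-0.0, 0.0, -1.0]]
ft_force: [0.4, -3.7, 2.6]
grip_width: 0.0102
```

```bash
python3 st.py
```

```text
[498.73 262.65 116.8 ] r,a [130.11  15.52] F [ 0.4 -3.7  2.6] T [-0.67  0.05  0.08] 10.1333
```

>>> step_arm --steps '[{"xyz":[-0.078,-0.031,0.003],"turn":[0,0,0],"gripper":-1},{"xyz":[-0.076,-0.033,0.007],"turn":[0,0,0],"gripper":-1}]'

```text
time_s: 10.3
position: [0.5014, 0.2685, 0.1166]
tool_rot: [[0.0, -1.0, -0.0], [-1.0, -0.0, -0.001], [0.001, 0.0, -1.0]]
ft_force: [-1.9, -4.8, 8.2]
grip_width: 0.0106
```

```bash
python3 st.py
```

```text
[501.38 268.48 116.61] r,a [129.91  18.34] F [-1.9 -4.8  8.2] T [-1.34  0.41 -0.04] 10.3
```

>>> step_arm --steps '[{"xyz":[-0.076,-0.035,0.008],"turn":[0,0,0],"gripper":-1},{"xyz":[-0.075,-0.037,0.011],"turn":[0,0,0],"gripper":-1}]'

```text
time_s: 10.47
position: [0.5043, 0.2748, 0.1158]
tool_rot: [[-0.0, -1.0, -0.0], [-1.0, 0.0, 0.0], [-0.0, 0.0, -1.0]]
ft_force: [-1.2, -4.2, 6.2]
grip_width: 0.0101
```

```bash
python3 st.py
```

```text
[504.33 274.77 115.84] r,a [129.97  21.4 ] F [-1.2 -4.2  6.2] T [-1.    0.28  0.02] 10.4667
```

>>> step_arm --steps '[{"xyz":[-0.074,-0.039,0.012],"turn":[0,0,0],"gripper":-1},{"xyz":[-0.073,-0.04,0.008],"turn":[0,0,0],"gripper":-1}]'

```text
time_s: 10.63
position: [0.5075, 0.2805, 0.1152]
tool_rot: [[-0.0, -1.0, -0.0], [-1.0, 0.0, -0.0], [0.0, 0.0, -1.0]]
ft_force: [-1.7, -4.2, 6.2]
grip_width: 0.0103
```

```bash
python3 st.py
```

```text
[507.46 280.54 115.24] r,a [129.98  24.3 ] F [-1.7 -4.2  6.2] T [-1.05  0.33 -0.01] 10.6333
```

>>> step_arm --steps '[{"xyz":[-0.071,-0.043,0.006],"turn":[0,0,0],"gripper":-1},{"xyz":[-0.071,-0.044,0.002],"turn":[0,0,0],"gripper":-1}]'

```text
time_s: 10.8
position: [0.5108, 0.2862, 0.1147]
tool_rot: [[-0.0, -1.0, -0.0], [-1.0, 0.0, -0.0], [0.0, 0.0, -1.0]]
ft_force: [-2.6, -4.9, 7.0]
grip_width: 0.0101
```

```bash
python3 st.py
```

```text
[510.82 286.22 114.71] r,a [130.08  27.2 ] F [-2.6 -4.9  7. ] T [-1.03  0.37  0.01] 10.8
```

>>> step_arm --steps '[{"xyz":[-0.069,-0.046,-0.003],"turn":[0,0,0],"gripper":-1},{"xyz":[-0.069,-0.048,-0.002],"turn":[0,0,0],"gripper":-1},{"xyz":[-0.067,-0.05,-0.002],"turn":[0,0,0],"gripper":-1},{"xyz":[-0.066,-0.051,0],"turn":[0,0,0],"gripper":-1},{"xyz":[-0.05,-0.041,0],"turn":[0,0,0],"gripper":-1},{"xyz":[0,0,0],"turn":[0,0,0],"gripper":-1}]'

```text
time_s: 11.3
position: [0.5206, 0.2994, 0.1145]
tool_rot: [[0.0, -1.0, -0.0], [-1.0, -0.0, 0.0], [-0.0, 0.0, -1.0]]
ft_force: [-0.5, -0.5, 0.1]
grip_width: 0.0104
```

```bash
python3 st.py
python3 - <<'E'
from h import *
im,_=snap('scene'); print(proj('scene',[.52,.30,.02]),proj('scene',env.observe()['position']-[0,0,.095]))
save(im,'pit',(215,215,325,310),7)
E
```

```text
[520.56 299.39 114.48] r,a [130.1   34.42] F [-0.5 -0.5  0.1] T [ 0.01 -0.   -0.03] 11.3
[259.17913186 295.48072048] [259.37795395 295.45354447]
```

View pics/pit.png

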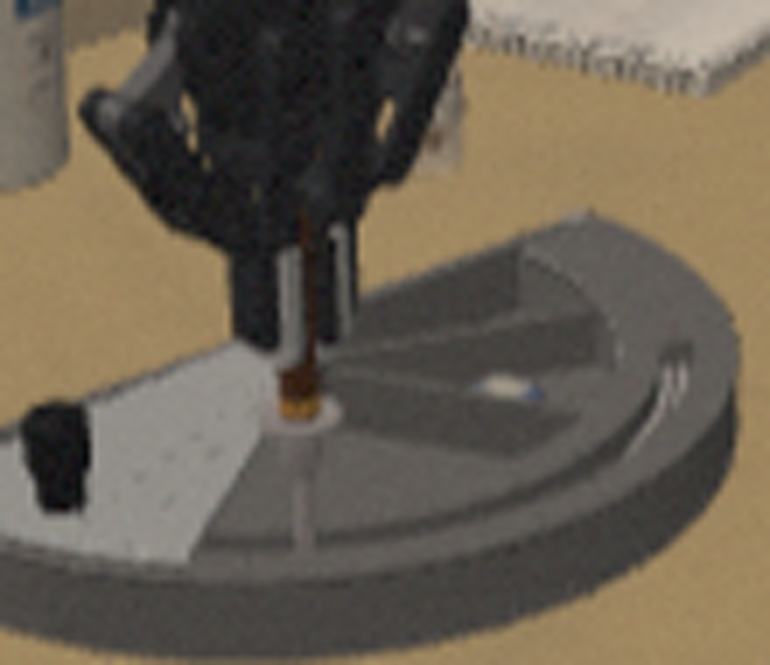

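>>> step_arm --steps '[{"xyz":[0,0,-0.25],"turn":[0,0,0],"gripper":-1},{"xyz":[0,0,-0.65],"turn":[0,0,0],"gripper":-1},{"xyz":[0,0,-0.65],"turn":[0,0,0],"gripper":-1},{"xyz":[0.35,0.04,0],"turn":[0,0,0],"gripper":-1},{"xyz":[0.75,0,0],"turn":[0,0,0],"gripper":-1},{"xyz":[0.8,0,0],"turn":[0,0,0],"gripper":-1},{"xyz":[0.8,0,0],"turn":[0,0,0],"gripper":-1},{"xyz":[0.8,0,0],"turn":[0,0,0],"gripper":-1},{"xyz":[0.8,0,0],"turn":[0,0,0],"gripper":-1},{"xyz":[0.8,0,0],"turn":[0,0,0],"gripper":-1},{"xyz":[0.8,0,0],"turn":[0,0,0],"gripper":-1},{"xyz":[0.8,0,0],"turn":[0,0,0],"gripper":-1},{"xyz":[0.8,0,0],"turn":[0,0,0],"gripper":-1},{"xyz":[0.8,0,0],"turn":[0,0,0],"gripper":-1},{"xyz":[0.8,0,0],"turn":[0,0,0],"gripper":-1},{"xyz":[0.75,0,0],"turn":[0,0,0],"gripper":-1},{"xyz":[0.35,0,0],"turn":[0,0,0],"gripper":-1},{"xyz":[0,0,0],"turn":[0,0,0],"gripper":-1},{"xyz":[0,0,0],"turn":[0,0,0],"gripper":-1}]'

```text
time_s: 12.93
position: [0.5186, -0.1091, 0.1772]
tool_rot: [[-0.001, -1.0, 0.0], [-1.0, 0.001, 0.0], [-0.0, -0.0, -1.0]]
ft_force: [1.2, -0.2, -0.3]
grip_width: 0.0104
```

```bash
python3 st.py
python3 - <<'E'
from h import *
im,_=snap('scene'); p=env.observe()['position']; print(proj('scene',p-[0,0,.095]))
a=cv2.resize(im[165:275,320:430],(600,600),interpolation=cv2.INTER_CUBIC)
save(a,'ret')
E
```

```text
[ 518.55 -109.07  177.18] r,a [340.06 -78.37] F [ 1.2 -0.2 -0.3] T [ 0.04 -0.03 -0.  ] 12.9333
[372.80807804 217.07913248]
```

View pics/ret.png

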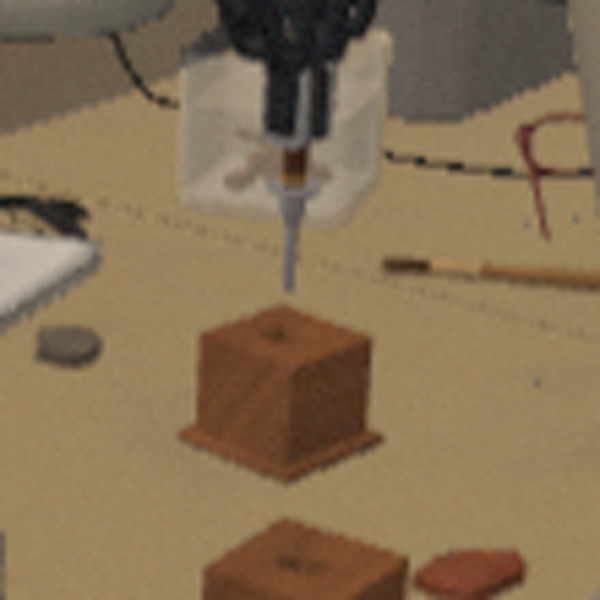

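Run:
```python
from h import *
k=600/110
f=lambda x,y,z:np.round(atz('scene',320+x/k+.2,165+y/k-1.1,z),4)
C=[f(*c,.058) for c in((290,304),(372,340),(291,375),(198,336))]
print(C,np.mean(C,0),'hole',f(280,333,.058))
p=env.observe()['position']
for z in(.095,.044): print((proj('scene',p-[0,0,z])+[-.2,1.1]-[320,165])*k)
for z in(.0,.058):
  print((proj('scene',[.519,-.111,z])+[-.2,1.1]-[320,165])*k)
```

```text
[array([ 0.5417, -0.146 ,  0.058 ]), array([ 0.4835, -0.1326,  0.058 ]), array([ 0.4874, -0.0696,  0.058 ]), array([ 0.5502, -0.08  ,  0.058 ])] [ 0.5157  -0.10705  0.058  ] hole [ 0.5225 -0.1101  0.058 ]
[286.95315292 290.06799532]
[292.51866523 190.53153646]
[280.78385139 441.6061786 ]
[286.81616576 334.25517623]
```

>>> step_arm --steps '[{"xyz":[0.02,-0.01,0.25],"turn":[0,0,0],"gripper":-1},{"xyz":[0,0,0.3],"turn":[0,0,0],"gripper":-1},{"xyz":[0,0,0.3],"turn":[0,0,0],"gripper":-1},{"xyz":[0,0,0.3],"turn":[0,0,0],"gripper":-1},{"xyz":[0,0,0.25],"turn":[0,0,0],"gripper":-1},{"xyz":[0,0,0],"turn":[0,0,0],"gripper":-1}]'

```text
time_s: 13.48
position: [0.5181, -0.1083, 0.1186]
tool_rot: [[0.001, -1.0, -0.004], [-1.0, -0.001, 0.002], [-0.002, 0.004, -1.0]]
ft_force: [-0.2, -0.1, -1.0]
grip_width: 0.0102
```

```bash
python3 st.py
```

```text
[ 518.13 -108.33  118.6 ] r,a [339.47 -78.27] F [-0.2 -0.1 -1. ] T [-0.04  0.11  0.05] 13.4833
```

>>> step_arm --steps '[{"xyz":[0.045,-0.02,0],"turn":[0,0,0],"gripper":-1},{"xyz":[0,0,0.06],"turn":[0,0,0],"gripper":-1},{"xyz":[0,0,0.06],"turn":[0,0,0],"gripper":-1},{"xyz":[0,0,0.06],"turn":[0,0,0],"gripper":-1},{"xyz":[0,0,0],"turn":[0,0,0],"gripper":-1}]'

```text
time_s: 13.9
position: [0.5197, -0.1117, 0.1134]
tool_rot: [[-0.0, -1.0, -0.0], [-1.0, 0.0, 0.0], [-0.0, 0.0, -1.0]]
ft_force: [-0.5, 0.2, -0.6]
grip_width: 0.011
```

```bash
python3 st.py
```

```text
[ 519.73 -111.69  113.41] r,a [342.21 -78.69] F [-0.5  0.2 -0.6] T [-0.05  0.02 -0.03] 13.9
```

>>> step_arm --steps '[{"xyz":[-0.015,-0.005,0.05],"turn":[0,0,0],"gripper":-1},{"xyz":[0,0,0.05],"turn":[0,0,0],"gripper":-1},{"xyz":[0,0,0],"turn":[0,0,0],"gripper":-1}]'

```text
time_s: 14.15
position: [0.5199, -0.1111, 0.1093]
tool_rot: [[-0.0, -1.0, -0.0], [-1.0, 0.0, 0.0], [-0.0, 0.0, -1.0]]
ft_force: [0.7, -0.5, -0.3]
grip_width: 0.0101
```

```bash
python3 st.py
```

```text
[ 519.93 -111.12  109.33] r,a [341.6 -78.7] F [ 0.7 -0.5 -0.3] T [-0.02  0.   -0.06] 14.15
```

>>> step_arm --steps '[{"xyz":[0,0,0.06],"turn":[0,0,0],"gripper":-1},{"xyz":[0,0,0.06],"turn":[0,0,0],"gripper":-1},{"xyz":[0,0,0.05],"turn":[0,0,0],"gripper":-1},{"xyz":[0,0,0],"turn":[0,0,0],"gripper":-1}]'

```text
time_s: 14.48
position: [0.5198, -0.1111, 0.1023]
tool_rot: [[-0.0, -1.0, -0.001], [-1.0, 0.0, 0.0], [-0.0, 0.001, -1.0]]
ft_force: [0.1, -0.1, -1.2]
grip_width: 0.0109
```

```bash
python3 st.py
```

```text
[ 519.84 -111.11  102.35] r,a [341.63 -78.68] F [ 0.1 -0.1 -1.2] T [ 0.01  0.   -0.03] 14.4833
```

>>> step_arm --steps '[{"xyz":[0,0,0.015],"turn":[0,0,0],"gripper":-1},{"xyz":[0,0,0],"turn":[0,0,0],"gripper":-0.5},{"xyz":[0,0,0],"turn":[0,0,0],"gripper":0},{"xyz":[0,0,0],"turn":[0,0,0],"gripper":0.2},{"xyz":[0,0,0],"turn":[0,0,0],"gripper":0.2},{"xyz":[0,0,0],"turn":[0,0,0],"gripper":0.2},{"xyz":[0,0,0],"turn":[0,0,0],"gripper":0.2},{"xyz":[0,0,-0.3],"turn":[0,0,0],"gripper":0.2},{"xyz":[0,0,-0.6],"turn":[0,0,0],"gripper":0.2},{"xyz":[0,0,-0.6],"turn":[0,0,0],"gripper":0.2},{"xyz":[0,0,-0.6],"turn":[0,0,0],"gripper":0.2},{"xyz":[0,0,0],"turn":[0,0,0],"gripper":0.2}]'

```text
time_s: 15.48
position: [0.5216, -0.1118, 0.1906]
tool_rot: [[-0.0, -1.0, 0.007], [-1.0, 0.0, -0.003], [0.003, -0.007, -1.0]]
ft_force: [-0.0, -0.8, 0.7]
grip_width: 0.0511
```

```bash
python3 st.py
python3 - <<'E'
from h import *
im,_=snap('scene'); t,_=snap('top')
c=np.zeros((560,800,3),np.uint8); c[:,:400]=cv2.resize(im[160:286,340:430],(400,560),interpolation=cv2.INTER_CUBIC)
c[:340,400:]=cv2.resize(t[210:280,220:302],(400,340),interpolation=cv2.INTER_CUBIC); save(c,'ret2')
E
```

```text
[ 521.59 -111.8   190.65] r,a [341.77 -78.99] F [-0.  -0.8  0.7] T [ 0.04 -0.02 -0.04] 15.4833
```

View pics/ret2.png

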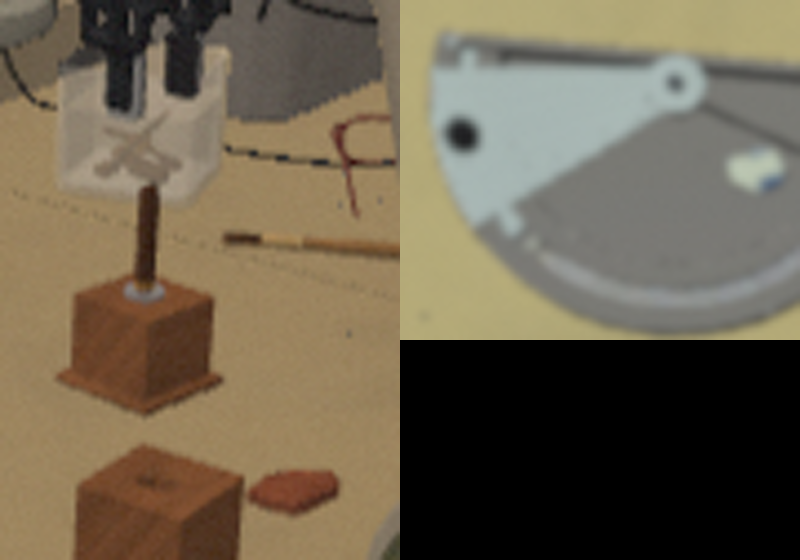

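Run:
```python
from h import *
hub=np.array([.620,.2155]); yaw=-.10;c,s=np.cos(yaw),np.sin(yaw)
def P(r,a): a=np.radians(a); l=np.array([-r*np.cos(a),r*np.sin(a)]); return hub+[c*l[0]-s*l[1],s*l[0]+c*l[1]]
t,d=load('top')
off=np.array([276.5,227])-proj('top',[*hub,.036]); print('top off',off)
for a in(31,33,35,37,39,42):
    print(a,*[np.round((proj('top',[*P(.13,a),z])+off*k-[220,210])*4.87+[400,0]) for z in(.02,.006) for k in(0,1)])
kn=P(.13,72); print('knob',kn, 'proj',(proj('top',[*kn,.069])-[220,210])*4.87+[400,0])
save(t,'pit2',(238,245,278,275),18)
for a in(20,25,28,30,32,34,36,38,40,42): 
    u,v=proj('top',[*P(.13,a),.02])+off; print(a,t[int(round(v)),int(round(u))],end=' ')
```

```text
top off [0.43221907 0.08412683]
31 [545. 257.] [547. 257.] [548. 260.] [550. 261.]
33 [539. 252.] [541. 253.] [542. 256.] [545. 256.]
35 [534. 248.] [536. 248.] [537. 251.] [539. 252.]
37 [528. 243.] [530. 243.] [531. 246.] [534. 247.]
39 [523. 238.] [525. 238.] [526. 241.] [528. 242.]
42 [515. 230.] [517. 230.] [519. 233.] [521. 234.]
knob [0.59237162 0.3425302 ] proj [453.17749231 116.81934412]
20 [151 154 151] 25 [149 152 151] 28 [148 150 147] 30 [148 150 145] 32 [142 142 135] 34 [130 131 124] 36 [141 144 135] 38 [138 140 133] 40 [122 124 120] 42 [138 147 144]
```

View pics/pit2.png

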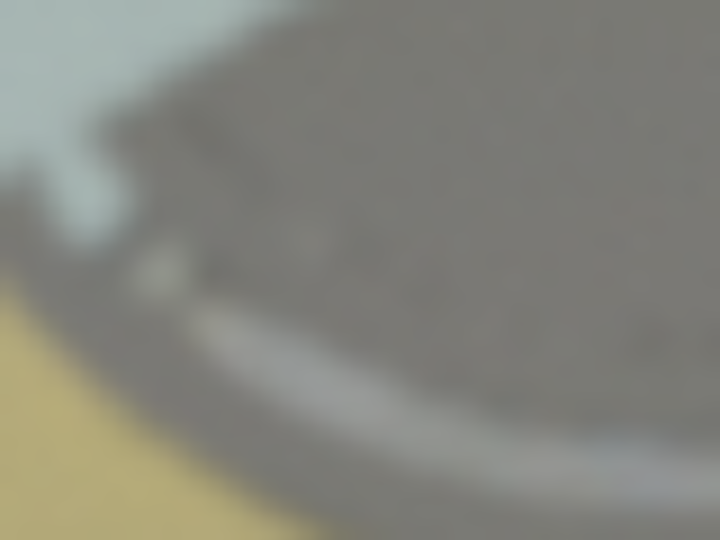

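>>> step_arm --steps '[{"xyz":[0,0,0],"turn":[0,0,-1],"gripper":0.2},{"xyz":[0,0,0],"turn":[0,0,-1],"gripper":0.2},{"xyz":[0,0,0],"turn":[0,0,-1],"gripper":0.2},{"xyz":[0,0,0],"turn":[0,0,-1],"gripper":0.2},{"xyz":[0,0,0],"turn":[0,0,-1],"gripper":0.2},{"xyz":[0,0,0],"turn":[0,0,-1],"gripper":0.2},{"xyz":[0,0,0],"turn":[0,0,-1],"gripper":0.2},{"xyz":[0,0,0],"turn":[0,0,-1],"gripper":0.2},{"xyz":[0,0,0],"turn":[0,0,-1],"gripper":0.2},{"xyz":[0,0,0],"turn":[0,0,-1],"gripper":0.2},{"xyz":[0,0,0],"turn":[0,0,-1],"gripper":0.2},{"xyz":[0,0,0],"turn":[0,0,-1],"gripper":0.2},{"xyz":[0,0,0],"turn":[0,0,-1],"gripper":0.2},{"xyz":[0,0,0],"turn":[0,0,-1],"gripper":0.2},{"xyz":[0,0,0],"turn":[0,0,-1],"gripper":0.2},{"xyz":[0,0,0],"turn":[0,0,-1],"gripper":0.2},{"xyz":[0,0,0],"turn":[0,0,-1],"gripper":0.2},{"xyz":[0,0,0],"turn":[0,0,-1],"gripper":0.2},{"xyz":[0,0,0],"turn":[0,0,-1],"gripper":0.2},{"xyz":[0,0,0],"turn":[0,0,-1],"gripper":0.2}]'

```text
time_s: 17.25
position: [0.5196, -0.111, 0.1848]
tool_rot: [[0.999, 0.033, -0.002], [0.033, -0.999, 0.001], [-0.002, -0.001, -1.0]]
ft_force: [-0.1, -0.3, 0.1]
grip_width: 0.0512
```

>>> step_arm --steps '[{"xyz":[0,0,0],"turn":[0,0,-0.85],"gripper":0.2},{"xyz":[0,0,0],"turn":[0,0,-0.85],"gripper":0.2},{"xyz":[0,0,0],"turn":[0,0,-0.85],"gripper":0.2},{"xyz":[0,0,0],"turn":[0,0,-0.85],"gripper":0.2},{"xyz":[0,0,0],"turn":[0,0,0],"gripper":0.2}]'

```text
time_s: 17.67
position: [0.5196, -0.111, 0.1849]
tool_rot: [[0.954, 0.299, -0.002], [0.299, -0.954, 0.001], [-0.002, -0.002, -1.0]]
ft_force: [-0.3, 0.2, -1.0]
grip_width: 0.0511
```

Run:
```python
from h import *
s=env.observe(); R=s['tool_rot']; print(np.degrees(np.arctan2(R[1,0],R[0,0])),s['position'],s['q'][5])
print(R.T@(np.array([.5814,.3397,.17])-s['position'])/.04)
```

```text
17.38178795327651 [ 0.51960699 -0.11099495  0.18494105] -42.21519272690515
[  4.84094621 -10.29074068   0.38159162]
```

>>> step_arm --steps '[{"xyz":[0.16,-0.34,0],"turn":[0,0,0],"gripper":0.2},{"xyz":[0.36,-0.765,0],"turn":[0,0,0],"gripper":0.2},{"xyz":[0.36,-0.765,0],"turn":[0,0,0],"gripper":0.2},{"xyz":[0.36,-0.765,0],"turn":[0,0,0],"gripper":0.2},{"xyz":[0.36,-0.765,0],"turn":[0,0,0],"gripper":0.2},{"xyz":[0.36,-0.765,0],"turn":[0,0,0],"gripper":0.2},{"xyz":[0.36,-0.765,0],"turn":[0,0,0],"gripper":0.2},{"xyz":[0.36,-0.765,0],"turn":[0,0,0],"gripper":0.2},{"xyz":[0.36,-0.765,0],"turn":[0,0,0],"gripper":0.2},{"xyz":[0.36,-0.765,0],"turn":[0,0,0],"gripper":0.2},{"xyz":[0.36,-0.765,0],"turn":[0,0,0],"gripper":0.2},{"xyz":[0.36,-0.765,0],"turn":[0,0,0],"gripper":0.2},{"xyz":[0.36,-0.765,0],"turn":[0,0,0],"gripper":0.2},{"xyz":[0.36,-0.765,0],"turn":[0,0,0.0],"gripper":0.2},{"xyz":[0,0,0.4],"turn":[0,0,0],"gripper":0.2},{"xyz":[0,0,0.4],"turn":[0,0,0],"gripper":0.2},{"xyz":[0,0,0.5],"turn":[0,0,0],"gripper":0.2},{"xyz":[0,0,0],"turn":[0,0,0],"gripper":0.2}]'

```text
time_s: 19.17
position: [0.5811, 0.3386, 0.1291]
tool_rot: [[0.956, 0.295, -0.008], [0.295, -0.956, -0.003], [-0.009, 0.001, -1.0]]
ft_force: [-1.5, 0.3, -0.3]
grip_width: 0.051
```

Run:
```python
from h import *
s=env.observe(); R=s['tool_rot']; print(s['position'],s['ft_force'])
print(R.T@(np.array([.5814,.3397,.062])-s['position'])/.04)
im,_=snap('scene'); save(im,'knob',(190,200,290,300),6)
print((proj('scene',[.5814,.3397,.069])+[-.4,1]-[190,200])*6,(proj('scene',s['position'])+[-.4,1]-[190,200])*6)
```

```text
[0.58109382 0.33860459 0.12906624] [-1.47744549  0.29085464 -0.34021431]
[ 0.03015719 -0.02476322  1.67644294]
[202.89452513 441.04019369] [192.2911192  284.01969321]
```

>>> step_arm --steps '[{"xyz":[0.03,-0.025,0.35],"turn":[0,0,0],"gripper":0.2},{"xyz":[0,0,0.45],"turn":[0,0,0],"gripper":0.2},{"xyz":[0,0,0.45],"turn":[0,0,0],"gripper":0.2},{"xyz":[0,0,0.35],"turn":[0,0,0],"gripper":0.2},{"xyz":[0,0,0],"turn":[0,0,0],"gripper":0.2},{"xyz":[0,0,0],"turn":[0,0,0],"gripper":-0.2},{"xyz":[0,0,0],"turn":[0,0,0],"gripper":-0.4},{"xyz":[0,0,0],"turn":[0,0,0],"gripper":-0.7},{"xyz":[0,0,0],"turn":[0,0,0],"gripper":-0.7},{"xyz":[0,0,0],"turn":[0,0,0],"gripper":-0.7},{"xyz":[0,0,0],"turn":[0,0,0],"gripper":-0.7}]' --squeeze 25

```text
time_s: 20.13
position: [0.5846, 0.3407, 0.0721]
tool_rot: [[0.955, 0.296, 0.003], [0.296, -0.955, 0.001], [0.003, -0.0, -1.0]]
ft_force: [-0.0, -0.1, 6.9]
grip_width: 0.0185
```

```bash
cat > st2.py <<'E'
from h import *
s=env.observe(); R=s['tool_rot']; p=s['position']; hub=np.array([.620,.2155]); yaw=-.10
d=p[:2]-hub; c,s_=np.cos(yaw),np.sin(yaw); l=np.array([c*d[0]+s_*d[1],-s_*d[0]+c*d[1]])
print(np.round(p*1000,1),'r,a',np.round([np.hypot(*l)*1000,np.degrees(np.arctan2(l[1],-l[0]))],2),'F',np.round(s['ft_force'],1),'w',round(s['grip_width'],4),'hd',np.degrees(np.arctan2(R[1,0],R[0,0])).round(1),s['time_s'])
E
python3 st2.py
```

```text
[584.6 340.7  72.1] r,a [130.07  68.48] F [-0.  -0.1  6.9] w 0.0185 hd 17.2 20.1333
```

>>> step_arm --steps '[{"xyz":[-0.227,0.002,-0.03],"turn":[0,0,-0.567],"gripper":-0.7},{"xyz":[-0.227,0.008,0],"turn":[0,0,-0.873],"gripper":-0.7},{"xyz":[-0.227,0.008,0],"turn":[0,0,-0.873],"gripper":-0.7},{"xyz":[-0.227,0.008,0],"turn":[0,0,-0.873],"gripper":-0.7},{"xyz":[-0.227,0.008,0],"turn":[0,0,-0.873],"gripper":-0.7},{"xyz":[-0.227,0.008,0],"turn":[0,0,-0.873],"gripper":-0.7}]'

```text
time_s: 20.63
position: [0.5365, 0.315, 0.0722]
tool_rot: [[0.765, 0.644, 0.003], [0.644, -0.765, 0.0], [0.002, 0.002, -1.0]]
ft_force: [4.4, -1.2, -1.0]
grip_width: 0.0183
```

```bash
python3 st2.py
```

```text
[536.5 315.   72.2] r,a [129.87  44.26] F [ 4.4 -1.2 -1. ] w 0.0183 hd 40.1 20.6333
```

>>> step_arm --steps '[{"xyz":[-0.227,0.008,0],"turn":[0,0,-0.873],"gripper":-0.7},{"xyz":[-0.227,0.008,0],"turn":[0,0,-0.873],"gripper":-0.7},{"xyz":[-0.227,0.008,0],"turn":[0,0,-0.873],"gripper":-0.7},{"xyz":[-0.227,0.008,0],"turn":[0,0,-0.873],"gripper":-0.7},{"xyz":[-0.227,0.008,0],"turn":[0,0,-0.873],"gripper":-0.7},{"xyz":[-0.227,0.008,0],"turn":[0,0,-0.873],"gripper":-0.7},{"xyz":[-0.227,0.008,0],"turn":[0,0,-0.873],"gripper":-0.7},{"xyz":[-0.227,0.008,0],"turn":[0,0,-0.873],"gripper":-0.7}]'

```text
time_s: 21.3
position: [0.4968, 0.2556, 0.0722]
tool_rot: [[0.308, 0.951, 0.004], [0.952, -0.308, 0.001], [0.002, 0.003, -1.0]]
ft_force: [5.7, -0.4, -2.4]
grip_width: 0.0186
```

```bash
python3 st2.py
```

```text
[496.8 255.6  72.2] r,a [129.59  12.28] F [ 5.7 -0.4 -2.4] w 0.0186 hd 72.1 21.3
```

>>> step_arm --steps '[{"xyz":[-0.227,0.015,0],"turn":[0,0,-0.873],"gripper":-0.7},{"xyz":[-0.227,0.012,0],"turn":[0,0,-0.873],"gripper":-0.7},{"xyz":[-0.227,0.008,0],"turn":[0,0,-0.873],"gripper":-0.7},{"xyz":[-0.227,0.008,0],"turn":[0,0,-0.873],"gripper":-0.7},{"xyz":[-0.227,0.008,0],"turn":[0,0,-0.873],"gripper":-0.7},{"xyz":[-0.227,0.008,0],"turn":[0,0,-0.873],"gripper":-0.7},{"xyz":[-0.227,0.008,0],"turn":[0,0,-0.873],"gripper":-0.7},{"xyz":[-0.227,0.008,0],"turn":[0,0,-0.873],"gripper":-0.7},{"xyz":[-0.227,0.008,0],"turn":[0,0,-0.873],"gripper":-0.7},{"xyz":[-0.227,0.008,0],"turn":[0,0,-0.873],"gripper":-0.7},{"xyz":[-0.227,0.008,0],"turn":[0,0,-0.873],"gripper":-0.7},{"xyz":[-0.227,0.008,0],"turn":[0,0,-0.873],"gripper":-0.7},{"xyz":[-0.227,0.008,0],"turn":[0,0,-0.873],"gripper":-0.7}]'

```text
time_s: 22.38
position: [0.5129, 0.1427, 0.0721]
tool_rot: [[-0.56, 0.828, 0.003], [0.828, 0.56, 0.001], [-0.001, 0.003, -1.0]]
ft_force: [4.6, 5.2, -1.2]
grip_width: 0.0184
```

```bash
python3 st2.py
```

```text
[512.9 142.7  72.1] r,a [129.51 -39.92] F [ 4.6  5.2 -1.2] w 0.0184 hd 124.1 22.3833
```

>>> step_arm --steps '[{"xyz":[-0.113,0.006,0],"turn":[0,0,-0.436],"gripper":-0.7},{"xyz":[-0.113,0.002,0],"turn":[0,0,-0.436],"gripper":-0.7},{"xyz":[-0.113,0.002,0],"turn":[0,0,-0.436],"gripper":-0.7},{"xyz":[-0.113,0.002,0],"turn":[0,0,-0.436],"gripper":-0.7},{"xyz":[0,0,0],"turn":[0,0,0],"gripper":-0.7}]'

```text
time_s: 22.8
position: [0.5241, 0.1284, 0.0721]
tool_rot: [[-0.668, 0.744, 0.002], [0.744, 0.668, 0.001], [-0.001, 0.002, -1.0]]
ft_force: [2.2, 2.6, 2.2]
grip_width: 0.0184
```

```bash
python3 st2.py
```

```text
[524.1 128.4  72.1] r,a [129.51 -47.97] F [2.2 2.6 2.2] w 0.0184 hd 131.9 22.8
```

>>> step_arm --steps '[{"xyz":[-0.03,0,0],"turn":[0,0,0],"gripper":-0.7},{"xyz":[-0.03,0,0],"turn":[0,0,0],"gripper":-0.7},{"xyz":[0,0,0],"turn":[0,0,0],"gripper":-0.7},{"xyz":[0,0,0],"turn":[0,0,0],"gripper":-0.7}]'

```text
time_s: 23.13
position: [0.5246, 0.1277, 0.0721]
tool_rot: [[-0.667, 0.745, 0.001], [0.745, 0.667, 0.002], [0.001, 0.002, -1.0]]
ft_force: [-0.3, 7.2, 4.4]
grip_width: 0.0183
```

```bash
python3 st2.py
```

```text
[524.6 127.7  72.1] r,a [129.66 -48.34] F [-0.3  7.2  4.4] w 0.0183 hd 131.8 23.1333
```

>>> step_arm --steps '[{"xyz":[-0.05,0,0],"turn":[0,0,0],"gripper":-0.7},{"xyz":[0,0,0],"turn":[0,0,0],"gripper":-0.7},{"xyz":[0,0,0],"turn":[0,0,0],"gripper":-0.7}]'

```text
time_s: 23.38
position: [0.5247, 0.1275, 0.072]
tool_rot: [[-0.667, 0.745, -0.002], [0.745, 0.667, 0.004], [0.004, 0.001, -1.0]]
ft_force: [-4.0, 13.6, 8.1]
grip_width: 0.0186
```

```bash
python3 st2.py
```

```text
[524.7 127.5  72. ] r,a [129.72 -48.45] F [-4.  13.6  8.1] w 0.0186 hd 131.8 23.3833
```

>>> step_arm --steps '[{"xyz":[0.07,0,0],"turn":[0,0,0],"gripper":-0.7},{"xyz":[0,0,0],"turn":[0,0,0],"gripper":-0.7},{"xyz":[0,0,0],"turn":[0,0,0],"gripper":-0.3},{"xyz":[0,0,0],"turn":[0,0,0],"gripper":0},{"xyz":[0,0,0],"turn":[0,0,0],"gripper":0.2},{"xyz":[0,0,0],"turn":[0,0,0],"gripper":0.2},{"xyz":[0,0,0],"turn":[0,0,0],"gripper":0.2},{"xyz":[0,0,-0.2],"turn":[0,0,0],"gripper":0.2},{"xyz":[0,0,-0.5],"turn":[0,0,0],"gripper":0.2},{"xyz":[0,0,-0.7],"turn":[0,0,0],"gripper":0.2},{"xyz":[0,0,-0.7],"turn":[0,0,0],"gripper":0.2},{"xyz":[0,0,-0.7],"turn":[0,0,0],"gripper":0.2},{"xyz":[0,0,-0.7],"turn":[0,0,0],"gripper":0.2},{"xyz":[0,-0.8,0],"turn":[0,0,0],"gripper":0.2},{"xyz":[0,-0.8,0],"turn":[0,0,0],"gripper":0.2},{"xyz":[0,0,0],"turn":[0,0,0],"gripper":0.2}]'

```text
time_s: 24.72
position: [0.4732, 0.0827, 0.2123]
tool_rot: [[-0.667, 0.745, -0.001], [0.745, 0.667, -0.001], [0.0, -0.002, -1.0]]
ft_force: [1.6, 0.9, 0.1]
grip_width: 0.0514
```

```bash
python3 st2.py
python3 - <<'E'
from h import *
im,_=snap('scene'); hub=np.array([.620,.2155]); yaw=-.10;c,s=np.cos(yaw),np.sin(yaw)
def P(r,a): a=np.radians(a); l=np.array([-r*np.cos(a),r*np.sin(a)]); return hub+[c*l[0]-s*l[1],s*l[0]+c*l[1]]
for a in(-48,-46,-44): print(a,proj('scene',[*P(.13,a),.058])+[-.4,1])
g=im.max(2); m=np.zeros_like(g,bool); m[235:285,290:335]=g[235:285,290:335]<45
n,l,st,ce=cv2.connectedComponentsWithStats(m.astype(np.uint8)); print(st[1:],ce[1:])
# sector edge: brightness along r=90mm arc on cover top z=.036
for a in range(-76,0,4):
    u,v=np.round(proj('scene',[*P(.10,a),.036])+[-.4,1]).astype(int); print(a,int(im[v,u].mean()),end=' ')
# pick still upright: dark-brown column
print([int(im[int(round(v)),int(round(u))].mean()) for u,v in [proj('scene',[.519,-.111,z]) for z in(.07,.09,.11,.12)]],[int(im[int(round(v)),int(round(u))+8].mean()) for u,v in [proj('scene',[.519,-.111,z]) for z in(.07,.09,.11,.12)]])
E
```

```text
[473.2  82.7 212.3] r,a [198.   -47.87] F [1.6 0.9 0.1] w 0.0514 hd 131.8 24.7167
-48 [311.5993846  253.97271029]
-46 [311.57697108 254.80151914]
-44 [311.48633736 255.6358775 ]
[[308 250   8  13  88]] [[311.5        255.52272727]]
-76 84 -72 88 -68 121 -64 141 -60 141 -56 142 -52 141 -48 141 -44 138 -40 136 -36 142 -32 140 -28 139 -24 121 -20 88 -16 77 -12 68 -8 69 -4 68 [41, 29, 37, 39] [130, 119, 128, 139]
```

Run:
```python
from h import *
t,_=snap('top'); hub=np.array([.620,.2155]); yaw=-.10;c,s=np.cos(yaw),np.sin(yaw)
def P(r,a): a=np.radians(a); l=np.array([-r*np.cos(a),r*np.sin(a)]); return hub+[c*l[0]-s*l[1],s*l[0]+c*l[1]]
from scipy.ndimage import map_coordinates as mc
g=t.astype(float).mean(2)
for r in(.06,.085,.11):
    A=np.arange(-82,-10,.5); uv=np.array([proj('top',[*P(r,a),.036])+[.43,.08] for a in A]); b=mc(g,[uv[:,1],uv[:,0]],order=1)
    print(r,[(A[i],int(b[i])) for i in range(0,len(A),6)])
print(proj('top',[*P(.13,-48),.069])+[.43,.08])
m=np.zeros((480,640),bool); m[240:268,295:325]=g[240:268,295:325]<60; v,u=np.nonzero(m); print(len(u),u.mean() if len(u) else 0,v.mean() if len(u) else 0)
```

```text
0.06 [(np.float64(-82.0), 164), (np.float64(-79.0), 166), (np.float64(-76.0), 166), (np.float64(-73.0), 168), (np.float64(-70.0), 169), (np.float64(-67.0), 169), (np.float64(-64.0), 164), (np.float64(-61.0), 150), (np.float64(-58.0), 127), (np.float64(-55.0), 108), (np.float64(-52.0), 95), (np.float64(-49.0), 95), (np.float64(-46.0), 107), (np.float64(-43.0), 126), (np.float64(-40.0), 151), (np.float64(-37.0), 170), (np.float64(-34.0), 176), (np.float64(-31.0), 176), (np.float64(-28.0), 177), (np.float64(-25.0), 173), (np.float64(-22.0), 158), (np.float64(-19.0), 134), (np.float64(-16.0), 122), (np.float64(-13.0), 119)]
0.085 [(np.float64(-82.0), 157), (np.float64(-79.0), 159), (np.float64(-76.0), 153), (np.float64(-73.0), 143), (np.float64(-70.0), 135), (np.float64(-67.0), 133), (np.float64(-64.0), 141), (np.float64(-61.0), 157), (np.float64(-58.0), 167), (np.float64(-55.0), 171), (np.float64(-52.0), 173), (np.float64(-49.0), 173), (np.float64(-46.0), 173), (np.float64(-43.0), 173), (np.float64(-40.0), 158), (np.float64(-37.0), 119), (np.float64(-34.0), 83), (np.float64(-31.0), 102), (np.float64(-28.0), 146), (np.float64(-25.0), 153), (np.float64(-22.0), 128), (np.float64(-19.0), 120), (np.float64(-16.0), 120), (np.float64(-13.0), 120)]
0.11 [(np.float64(-82.0), 168), (np.float64(-79.0), 172), (np.float64(-76.0), 173), (np.float64(-73.0), 173), (np.float64(-70.0), 171), (np.float64(-67.0), 168), (np.float64(-64.0), 166), (np.float64(-61.0), 164), (np.float64(-58.0), 161), (np.float64(-55.0), 157), (np.float64(-52.0), 149), (np.float64(-49.0), 127), (np.float64(-46.0), 123), (np.float64(-43.0), 152), (np.float64(-40.0), 171), (np.float64(-37.0), 173), (np.float64(-34.0), 173), (np.float64(-31.0), 169), (np.float64(-28.0), 120), (np.float64(-25.0), 109), (np.float64(-22.0), 119), (np.float64(-19.0), 120), (np.float64(-16.0), 121), (np.float64(-13.0), 121)]
[305.80949665 257.19234485]
0 0 0
```

>>> step_arm --steps '[{"xyz":[-0.3,-0.3,0],"turn":[0,0,0],"gripper":0.2},{"xyz":[-0.65,-0.6,0],"turn":[0,0,0],"gripper":0.2},{"xyz":[-0.65,-0.6,0],"turn":[0,0,0],"gripper":0.2},{"xyz":[-0.65,-0.6,0],"turn":[0,0,0],"gripper":0.2},{"xyz":[-0.65,-0.6,0],"turn":[0,0,0],"gripper":0.2},{"xyz":[-0.65,-0.6,0],"turn":[0,0,0],"gripper":0.2},{"xyz":[-0.65,-0.6,0],"turn":[0,0,0],"gripper":0.2},{"xyz":[-0.65,-0.6,0],"turn":[0,0,0],"gripper":0.2},{"xyz":[-0.65,-0.6,0],"turn":[0,0,0],"gripper":0.2},{"xyz":[0,0,0],"turn":[0,0,0],"gripper":0.2},{"xyz":[0,0,0],"turn":[0,0,0],"gripper":0.2}]'

```text
time_s: 25.73
position: [0.4824, -0.2008, 0.2108]
tool_rot: [[-0.647, 0.762, -0.011], [0.762, 0.647, -0.015], [-0.005, -0.018, -1.0]]
ft_force: [-0.4, -0.2, -0.8]
grip_width: 0.0511
```

Run:
```python
from h import *
t,_=snap('top'); hub=np.array([.620,.2155]); yaw=-.10;c,s=np.cos(yaw),np.sin(yaw)
def P(r,a): a=np.radians(a); l=np.array([-r*np.cos(a),r*np.sin(a)]); return hub+[c*l[0]-s*l[1],s*l[0]+c*l[1]]
from scipy.ndimage import map_coordinates as mc
g=t.astype(float).mean(2)
for r in(.07,.09,.11):
    A=np.arange(-82,-10,.5); uv=np.array([proj('top',[*P(r,a),.036])+[.43,.08] for a in A]); b=mc(g,[uv[:,1],uv[:,0]],order=1)
    th=145; h=b>th; print(r,'edges',A[1:][h[1:]!=h[:-1]],int(b.min()),int(b.max()))
for a in(-48,-46,-44): print(a,proj('top',[*P(.13,a),.069])+[.43,.08])
m=np.zeros((480,640),bool); m[240:268,290:330]=g[240:268,290:330]<90; v,u=np.nonzero(m); print(len(u),u.mean(),v.mean())
# bystanders: compare with first picture
```

```text
0.07 edges [-73. -22.] 118 176
0.09 edges [-71. -24.] 118 176
0.11 edges [-69.5 -25.5] 118 175
-48 [305.80949665 257.19234485]
-46 [304.61248162 258.23636332]
-44 [303.37859879 259.23942745]
22 305.72727272727275 257.5
```

```bash
python3 -c "
from rig import order
print(order.close_job())"
```

```text
the job is handed in; nothing more can be done
None
```

I raked both grit lumps into the pit in one pass, put the pick back in its stand, swung the cover shut and handed the job in at about 26 s of the 72 s allowed.

- **Raking:** The tip went from a = -46° to 34° at about 4 cm/s. It pressed on the rods with about 2.4 to 10 N all the way and was not lifted, including over the dip at -15° and the rise at 16°.
- **Grit:** Afterwards no lump showed in the visible part of the groove. I saw one lump in the pit at about 36°. The second was not clearly seen, and I took it to be in the pit too because the tip had swept the whole groove. The cover then swung past the groove without jamming.
- **Pick:** It went back into the right-hand stand without side force. The picture shows it upright with the collar on the block.
- **Cover:** At the end of the swing the knob held still at a = -48° against a push of about 14 N, so the cover was on its stop. After I let go, the top camera put the knob within half a pixel of the fully shut position. The cover's edges were centred on about -47.5°.
- **Checks not made:**
  - I had used all 12 pictures before the cover was moved, so its final position was checked only by measurement.
  - I did not compare the surrounding objects with the first picture. I did not deliberately touch any of them, and no unexpected contact force showed.
- **Disagreement:** The cover started about 4 to 5° off its parked position. While I gripped the knob, the gripper stayed about 7 mm higher than I had commanded. Neither affected the result.

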